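# Change the bottles on the stirrer and lock the retaining bar

## Task

Squeeze the orange lock tab and, keeping it squeezed, slide the stirrer's retaining bar fully open; then stand the spent grey-capped bottle upright in the blue tray and stand every new bottle that is there upright and centred on the ring of its own cap colour, with its side port pointing over the mark of that colour. When all bottles are in place, slide the bar fully home with the tab squeezed again and let the tab spring out so that it locks, then press the green start button fully down. Leave the other things on the bench alone.

Things in the scene. Friction and masses are not known exactly. Their poses are not given: they have to be found in the camera images.
- stirrer: White multi-position stirrer, fixed slab 285 x 350 x 30 mm. Origin: on the table under the middle ring. Three blue-dotted rings (60 mm) with coloured discs lie at x = 0, y = +105 (red), 0 (blue), -105 mm (yellow). Fixed aluminium back rail along y, top 62 mm above the table, near face at x = +37 mm; side ports pass over it. The movable bar is on the -x (robot's) side of the rings.
- bar (a joint): Retaining bar along the stirrer's y, 300 x 12 mm, top 62 mm above the table. Value in m along stirrer +x: 0 = fully open (ring-side face at x = -92 mm), 0.055 = fully home (face at -37 mm: 4 mm play to a centred bottle, as at the back rail). Stops at both ends. The tab's catch locks it in notches at 0, 0.011, .. 0.055 (2 mm play); with the tab fully in it slides with about 2 N.
- lock (a joint): Orange lock tab of the bar; value in m: 0 = out, caught in a notch; 0.006 = squeezed fully in; above 0.004 the bar is free. It moves towards the black plate (stirrer +y); 12 to 14 N squeezes it in and it springs back when let go, but stays at 0.004, unlocked, if let go between notches (for the home notch the bar must be within 2 mm of its stop).
- bar_grip (a point): Squeeze grip, moves with the bar: midway between black fixed plate (stirrer +y) and orange lock tab (-y), 72 mm above the table; at bar 0 at stirrer x = -150, y = 0. Plates 28 mm long (x), 8 thick, from 46 to 90 mm above the table (fingers clear down to 50), 48 mm over outer faces, 42 squeezed. Squeeze from above, fingers closing along stirrer y; keep squeezing and move along x.
- start (a joint): Green start push button on the stirrer's top near its front corner (28 mm across, in a black collar); value in m, 0 = up, 0.006 = fully down, about 5 N, springs back.
- start_top (a point): Centre of the top of the green start button when up, 52 mm above the table; press straight down.
- bottle_spent: Grey-capped glass bottle, 112 mm tall, about 0.4 kg, on a weighted dark foot. Body 66 mm across up to 70 mm; round cap, 55 mm across, from 78 to 112 mm up (grip at 96, from above, any yaw). A side port with a small cap of the same colour sticks out along the bottle's +x, tip 66 mm from the axis, 62 mm up. Origin: centre of underside. Spent; starts between bar and back rail, anywhere along the row.
- tray: Blue open tray, 140 x 140 x 30 mm outside, 5 mm walls and floor, fixed to the table. Origin: centre of its underside.
- bottle_red: Red-capped glass bottle, 112 mm tall, about 0.4 kg, on a weighted dark foot. Body 66 mm across up to 70 mm; round cap, 55 mm across, from 78 to 112 mm up (grip at 96, from above, any yaw). A side port with a small cap of the same colour sticks out along the bottle's +x, tip 66 mm from the axis, 62 mm up. Origin: centre of underside. New; starts on the table; may be absent.
- bottle_red_port (a point): Tip of the red bottle's side port.
- ring_red (a point): Centre of the ring with the red disc, on the stirrer's top (30 mm above the table).
- mark_red (a point): Middle of the red bar-shaped mark (26 x 10 mm) on the stirrer's top, 66 mm from the centre of the red ring: the side port of the bottle on that ring must point over it.
- bottle_blue: Blue-capped glass bottle, 112 mm tall, about 0.4 kg, on a weighted dark foot. Body 66 mm across up to 70 mm; round cap, 55 mm across, from 78 to 112 mm up (grip at 96, from above, any yaw). A side port with a small cap of the same colour sticks out along the bottle's +x, tip 66 mm from the axis, 62 mm up. Origin: centre of underside. New; starts on the table; may be absent.
- bottle_blue_port (a point): Tip of the blue bottle's side port.
- ring_blue (a point): Centre of the ring with the blue disc, on the stirrer's top (30 mm above the table).
- mark_blue (a point): Middle of the blue bar-shaped mark (26 x 10 mm) on the stirrer's top, 66 mm from the centre of the blue ring: the side port of the bottle on that ring must point over it.
- bottle_yellow: Yellow-capped glass bottle, 112 mm tall, about 0.4 kg, on a weighted dark foot. Body 66 mm across up to 70 mm; round cap, 55 mm across, from 78 to 112 mm up (grip at 96, from above, any yaw). A side port with a small cap of the same colour sticks out along the bottle's +x, tip 66 mm from the axis, 62 mm up. Origin: centre of underside. New; starts on the table; may be absent.
- bottle_yellow_port (a point): Tip of the yellow bottle's side port.
- ring_yellow (a point): Centre of the ring with the yellow disc, on the stirrer's top (30 mm above the table).
- mark_yellow (a point): Middle of the yellow bar-shaped mark (26 x 10 mm) on the stirrer's top, 66 mm from the centre of the yellow ring: the side port of the bottle on that ring must point over it.
- beaker: Glass beaker, 70 mm wide, 85 mm tall; bystander, origin under its middle. Leave it alone.
- jar: Amber glass jar, 60 mm wide, 85 mm tall; bystander, origin under its middle. Leave it alone.
- tip_box: Blue pipette-tip box, 120 x 80 x 55 mm; bystander, origin under its middle. Leave it alone.
- pump_head: Black pump head with a steel boss, 70 x 60 x 60 mm; bystander, origin under its middle. Leave it alone.

How it is judged:
By the outcome, as a careful person would: the job done as asked, in the order asked, and still so for the second after the job is handed in, with the robot touching nothing.
Of bottle_red, bottle_blue, bottle_yellow only 2 to 3 are there at a start; the rules pass over those that are not, and their reading is None.
At some moment in a run one of bottle_red, bottle_blue, bottle_yellow may be knocked a few centimetres aside while the robot is not near it.
Once in a run the grip may slacken for a moment while it holds something.
It also fails if it takes over 210 s, if anything falls off the work surface, if the arm or the gripper's body presses on something with over 40 N, if the wrist force passes 120 N, or if a joint passes its speed limit or range.

## Robot

A 6-joint arm with a two-finger parallel gripper is mounted at the origin on the work surface. World frame = base frame: x ahead of the robot, y to its left, z up, the work surface at z = 0. Lengths are in m, angles in rad, forces in N, time in s.
With the tool pointing down it reaches from about 0.275 to 1 m from the base axis. Payload 8.4 kg.
Tool frame: the origin (TCP) lies at the very end of the fingers, on their centre line; the grasp point (between the pads) lies 19 mm behind it; z points along the fingers, y is the line along which they close (so a half turn about z gives the same grasp; the last joint's range is limited). The gripper opens to 85 mm and grips with 20 to 120 N. Pads are 22 mm wide; open, the fingers measure 114 mm over their backs; the gripper's body (76 mm by 85 mm) begins 54 mm behind the grasp point. The pads swing forward as they close: fully open they stand 13 mm farther back than shut.
Start: joints at [1.299, 0.353, 1.633, -0, 1.155, -0.002], TCP at [0.167, 0.602, 0.193] pointing down, gripper open.
Joint ranges: [-2.63, 2.63], [-0.92, 2.1], [0.06, 2.66], [-1.3, 4.44], [0, 2.69], [-3.02, 3.02]. Speed limits (rad/s): [2.22, 2.22, 2.79, 3.14, 3.14, 3.14].

## Interface

Orientations are given as a 3x3 rotation matrix whose columns are the frame's x, y, z axes.
In Python, from cell import * gives the robot as it stands.
- The arm moves only by the tool play_rows, never from a script. Its argument "targets" is a list that holds one entry, the list of rows, each a list of 7 numbers: the turn, a rotation vector about the tool's x, y, z in units of 6 degrees (1.0 is 6 degrees), then the shift along the tool's x, y, z in units of 60 mm (1.0 is 60 mm), then the opening, from 0 (shut) to 1 (fully open). In form: [[[wx, wy, wz, dx, dy, dz, fingers], ...]]. A call has 1 to 20 rows; each row is the pose to reach, as a shift and turn from the pose commanded when the call began, along the tool's axes at that moment; what a row does not reach only later rows make up. A row lasts 1/8 s, in which the tool goes at most 62.5 mm and 10.7 degrees, less where a joint would pass 70% of its speed; a pose out of reach is approached as far as the arm can. A call with a gripper value outside its range is refused whole. The fingers move at their own pace and stop on an object; "grip_force" is the grip in N (left out, the last holds). Time passes only in rows, so rows that repeat a pose let the fingers close. It gives the time, the measured TCP pose, the force, the opening and the grip force at its end, in the units of the state.
- read_state(): the state, without advancing time (a new reading comes with each control period).
- camera(name): name is "scene" or "top" or "wrist"; returns a dict with "color" (384x512x3 uint8, red, green, blue), "intrinsics" (3x3 intrinsics, pixels), "dist" ([k1, k2, p1, p2, k3] as OpenCV has them; the pictures are not rectified), "pose" (4x4, takes a point from camera to world coordinates). Camera axes: x right, y down, z forward; pixel columns grow to the right and rows downward; lengths in m; the calibration is good to about 2 mm. A picture is of the moment at which its call begins. There is no depth.
- hand_in(): hands the job in; it is judged then, once.
The state is a dict: "clock": time; "joints": joint angles; "joint_vel": joint speeds; "tau": joint torques, N m; "tcp_pos": TCP position; "ee_rot": TCP orientation; "force": force on the tool from outside, world axes, zero at the start; "wrist_torque": the same for the moment, N m; "gripper_width": finger opening in m; "grasp_force": force on a finger pad.
Only numpy, scipy, OpenCV 4.12 (cv2) and the standard library are available. Lean on these libraries where they do the work, as an engineer would, in place of code of your own. Each camera call takes 0.05 s, during which the arm holds its last target. There are 200 camera calls.

## Working session

There is one attempt and no reset: what is moved stays moved. The work goes in short steps, Python scripts to look and compute and a tool call to move; the robot and the scene stay as the last step left them, time stands still between calls to the robot, and variables do not carry over. Pictures are saved under pics/ and viewed, at most 14 in all, crops included, and the job is handed in when it is done.

Besides the shell and the picture viewer there is one more tool, called by a JSON object that holds its "method" and its "body". play_rows: Moves the arm, as the interface text tells. Its arguments: {"type":"object","properties":{"targets":{"type":"array"},"grip_force":{"type":"number"}},"required":["targets"]}

```bash
ls; mkdir -p pics
python3 - <<'E'
from cell import *
import cv2,pickle,numpy as np
d={n:camera(n) for n in("top","scene")}
pickle.dump(d,open("a.pkl","wb"))
for n in d:
    cv2.imwrite(f"pics/{n}0.png",cv2.resize(d[n]["color"][:,:,::-1],(800,600),interpolation=cv2.INTER_CUBIC))
    print(n,d[n]["intrinsics"],d[n]["dist"],d[n]["pose"])
s=read_state();print(s)
E
```

```text
pics
top [[448.97514823   0.         255.37673148]
 [  0.         448.97514823 187.7849982 ]
 [  0.           0.           1.        ]] [-0.17405328  0.          0.          0.          0.        ] [[-0.0668672  -0.97107513  0.22922012  0.18147786]
 [-0.99775826  0.0656979  -0.01273756  0.01070149]
 [-0.00269016 -0.22955799 -0.97329127  1.72673927]
 [ 0.          0.          0.          1.        ]]
scene [[368.13369634   0.         255.04202541]
 [  0.         368.13369634 188.66323975]
 [  0.           0.           1.        ]] [-0.06616009  0.          0.          0.          0.        ] [[-0.00495724  0.77367444 -0.63356395  1.32239394]
 [ 0.99989491  0.01246647  0.00739984 -0.00634962]
 [ 0.01362337 -0.63346069 -0.77365493  1.03138479]
 [ 0.          0.          0.          1.        ]]
{'clock': 0.1, 'joints': array([ 1.29857623e+00,  3.53596372e-01,  1.63408052e+00, -1.31335011e-05,
        1.15523097e+00, -2.37947339e-03]), 'joint_vel': array([ 0.00081866, -0.00118511, -0.00213072, -0.00040686,  0.0014442 ,
       -0.00060729]), 'tau': array([ 9.73922142e-04, -6.06356120e+01, -3.42819893e+01, -1.20267978e-04,
        3.95841314e-03, -4.79813070e-05]), 'tcp_pos': array([0.16646837, 0.60190263, 0.192717  ]), 'ee_rot': array([[-9.63814813e-01,  2.66572484e-01, -3.42046728e-04],
       [ 2.66572703e-01,  9.63813976e-01, -1.27000576e-03],
       [-8.87917348e-06, -1.31523069e-03, -9.99999135e-01]]), 'force': array([-0.22008429,  0.23248619,  0.87736824]), 'wrist_torque': array([0.03842823, 0.02796678, 0.01528579]), 'grasp_force': 0.0, 'gripper_width': 0.08525415080486284}
```

View pics/top0.png

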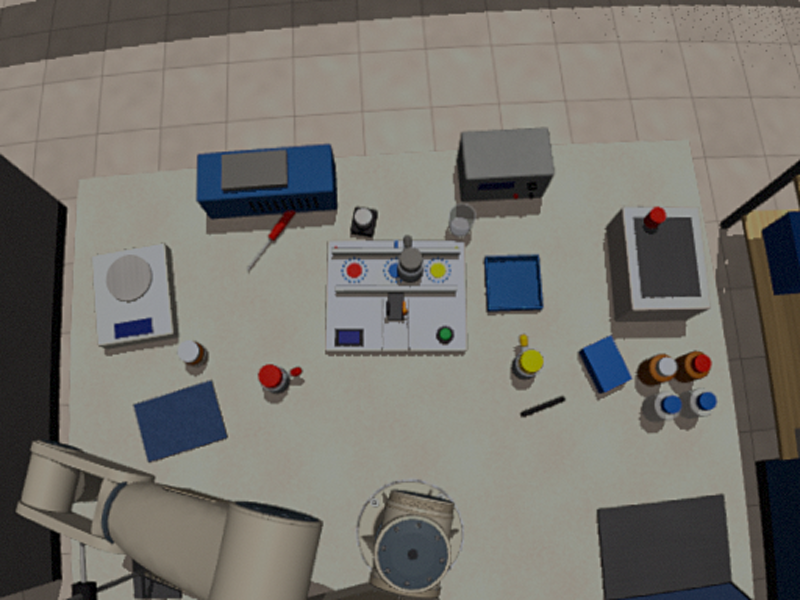

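View pics/scene0.png

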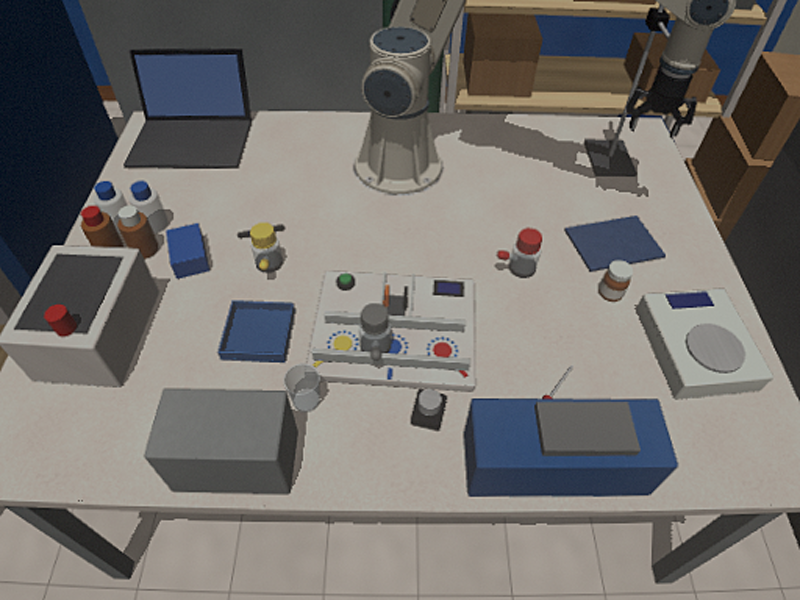

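The top view shows red and yellow bottles at (272,378) and (530,362) and the spent grey one at (410,262). The tray is at (514,283), and the button at (445,335). There is no blue bottle in sight. The scene view agrees and shows the marks behind the rail at (463,374), (390,374) and (318,365).

```bash
cat > h.py <<'E'
import cv2,numpy as np
from scipy.spatial.transform import Rotation as R
def ray(c,uv):
    p=cv2.undistortPoints(np.array([[uv]],float),c["intrinsics"],c["dist"])[0,0]
    T=c["pose"];return T[:3,3],T[:3,:3]@np.array([p[0],p[1],1.])
def onz(c,uv,z):
    o,d=ray(c,uv);return o+d*(z-o[2])/d[2]
def proj(c,P):
    T=np.linalg.inv(c["pose"]);r=cv2.Rodrigues(T[:3,:3])[0]
    return cv2.projectPoints(np.array(P,float).reshape(-1,1,3),r,T[:3,3],c["intrinsics"],c["dist"])[0][:,0]
def two(a,ua,b,ub):
    A=[];y=[]
    for c,u in((a,ua),(b,ub)):
        o,d=ray(c,u);d=d/np.linalg.norm(d);M=np.eye(3)-np.outer(d,d);A.append(M);y.append(M@o)
    return np.linalg.lstsq(np.vstack(A),np.hstack(y),rcond=None)[0]
RNG={"red":[(0,8),(172,180)],"yellow":[(22,34)],"blue":[(98,125)],"green":[(45,85)],"orange":[(9,20)]}
def blobs(c,col,smin=110,vmin=50,amin=4):
    h=cv2.cvtColor(c["color"],cv2.COLOR_RGB2HSV);m=np.zeros(h.shape[:2],np.uint8)
    for a,b in RNG[col]: m|=cv2.inRange(h,(a,smin,vmin),(b,255,255))
    n,l,s,ce=cv2.connectedComponentsWithStats(m)
    return [(int(s[i,4]),ce[i].round(1).tolist(),s[i,:4].tolist()) for i in range(1,n) if s[i,4]>=amin]
E
python3 - <<'E'
from h import *;import pickle
d=pickle.load(open("a.pkl","rb"))
for n in d:
  for k in RNG:
    print(n,k)
    for a,ce,bb in blobs(d[n],k):
        p=onz(d[n],ce,.03)
        if .3<p[0]<.95 and abs(p[1])<.5: print("  ",a,ce,bb,onz(d[n],ce,.03).round(3)[:2])
for n,box in(("top",(190,140,170,100)),("scene",(130,130,260,130))):
    x,y,w,h=box;cv2.imwrite(f"pics/{n}1.png",cv2.resize(d[n]["color"][y:y+h,x:x+w,::-1],None,fx=800/w if n=="top" else 3,fy=800/w if n=="top" else 3,interpolation=cv2.INTER_CUBIC))
E
```

```text
top red
   8 [329.9, 125.1] [329, 124, 3, 3] [ 0.821 -0.33 ]
   126 [179.7, 143.4] [172, 135, 17, 19] [0.784 0.279]
   72 [226.2, 172.7] [222, 168, 10, 10] [0.649 0.098]
   186 [172.6, 240.2] [165, 233, 16, 15] [0.398 0.317]
   33 [189.0, 237.6] [186, 235, 7, 6] [0.404 0.254]
top yellow
   68 [279.7, 172.7] [275, 169, 10, 9] [ 0.635 -0.111]
   35 [334.9, 217.8] [333, 214, 5, 8] [ 0.442 -0.309]
   185 [339.4, 230.9] [332, 224, 16, 15] [ 0.39  -0.321]
top blue
   1603 [173.2, 111.3] [126, 93, 87, 36] [0.925 0.303]
   8 [253.4, 156.0] [253, 154, 2, 5] [ 0.71  -0.012]
   1103 [327.9, 181.8] [310, 163, 37, 36] [ 0.586 -0.296]
   25 [325.0, 164.0] [313, 164, 25, 1] [ 0.659 -0.292]
   41 [251.6, 173.0] [249, 169, 6, 9] [ 0.641 -0.001]
   104 [223.0, 215.5] [217, 212, 13, 8] [0.481 0.12 ]
top green
   48 [284.5, 213.3] [281, 210, 8, 8] [ 0.473 -0.116]
top orange
   23 [258.3, 197.0] [257, 193, 4, 9] [ 0.544 -0.02 ]
   36 [126.5, 227.7] [121, 220, 9, 14] [0.456 0.496]
scene red
   208 [338.5, 154.1] [331, 146, 16, 17] [0.326 0.323]
   32 [321.9, 162.9] [319, 161, 7, 5] [0.373 0.253]
   89 [28
[... 259 characters left out ...]
0.414 -0.316]
   84 [218.8, 219.3] [214, 215, 11, 9] [ 0.635 -0.115]
   14 [202.6, 232.3] [200, 231, 7, 4] [ 0.686 -0.164]
scene blue
   6 [122.7, 169.0] [122, 168, 3, 4] [ 0.417 -0.485]
   1011 [165.2, 212.0] [140, 198, 47, 29] [ 0.608 -0.297]
   49 [252.4, 221.8] [248, 218, 9, 8] [ 0.643 -0.005]
   18 [171.2, 230.3] [163, 230, 17, 2] [ 0.68  -0.266]
   16 [249.1, 239.1] [248, 236, 3, 7] [ 0.709 -0.015]
   4183 [361.3, 286.1] [302, 255, 131, 62] [0.866 0.316]
scene green
   13 [220.4, 177.2] [218, 176, 6, 4] [ 0.451 -0.122]
scene orange
   37 [246.9, 189.6] [245, 183, 4, 13] [ 0.507 -0.025]
   4 [386.5, 190.2] [385, 189, 4, 3] [0.502 0.471]
   5 [392.0, 192.0] [390, 192, 5, 1] [0.51  0.489]
```

View pics/top1.png

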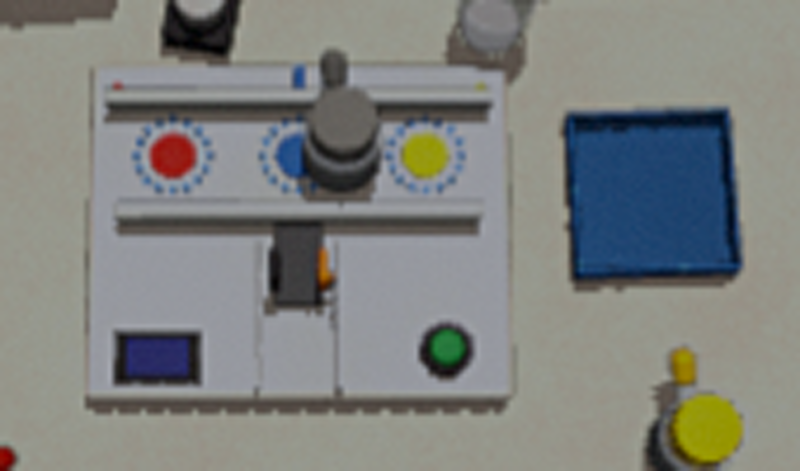

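View pics/scene1.png

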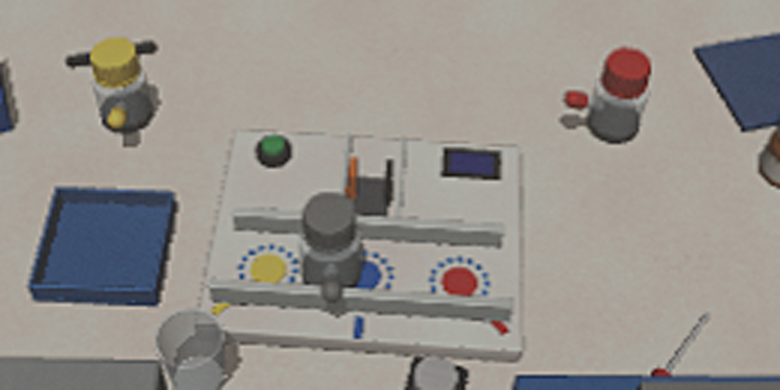

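Both crops agree: the spent bottle straddles the blue and yellow sides of the row, its port over the rail. The marks splay outward, red to stirrer +y, blue straight, yellow to -y. Next, turn these into numbers.

```bash
cat >> h.py <<'E'
C0=None
def goal(s,xyz,yawdeg,tilt=False):
    """move numbers to bring TCP to xyz, pointing down, tool y at yawdeg (mod 180 -> both given)"""
    Rc=s["ee_rot"];o=[]
    for y in(yawdeg,yawdeg+180):
        a=np.radians(y);yv=np.array([np.cos(a),np.sin(a),0]);z=np.array([0,0,-1.]);G=np.column_stack([np.cross(yv,z),yv,z])
        w=R.from_matrix(Rc.T@G).as_rotvec(degrees=True)/6
        o.append(np.round(w,2).tolist())
    d=Rc.T@(np.array(xyz)-s["tcp_pos"])/.06
    y6=np.degrees(np.arctan2(Rc[1,1],Rc[0,1]))
    print("  turn options",o,"shift",d.round(3).tolist(),"yaw now %.1f q1 %.1f q6 %.1f"%(y6,*np.degrees(s["joints"][[0,5]])))
E
python3 - <<'E'
from h import *;import pickle
from cell import read_state
d=pickle.load(open("a.pkl","rb"));t,s=d["top"],d["scene"]
r=(onz(t,(226.2,172.7),.03)+onz(s,(282.7,223.5),.03))/2; y=(onz(t,(279.7,172.7),.03)+onz(s,(218.8,219.3),.03))/2
o=(r+y)/2;v=(r-y)[:2];psi=np.degrees(np.arctan2(-v[0],v[1]));print("stirrer",o,"psi",psi,np.linalg.norm(v))
for n,tc,sc in(("redcap",(172.6,240.2),(338.5,154.1)),("redport",(189,237.6),(321.9,162.9)),("yelcap",(339.4,230.9),(167.6,150.1)),("yelport",(334.9,217.8),(168.3,169)),("orange",(258.3,197),(246.9,189.6)),("green",(284.5,213.3),(220.4,177.2))):
    print(n,two(t,tc,s,sc).round(4))
print("tray",onz(t,(327.9,181.8),.015),onz(s,(165.2,212),.015))
# spent cap top centre approx from crops
tc=(190+343/800*170,140+118/800*170);sc=(130+329/3,130+215/3)
print("spent",two(t,tc,s,sc)); print("sport",two(t,(190+334/800*170,140+70/800*170),s,(130+332/3,130+287/3)))
for n,rg,m in(("red",r,(296.3,238.4)),("blue",o,(249.1,239.1)),("yel",y,(202.6,232.3))):
    q=onz(s,m,.03)-rg;print(n,q[:2],np.degrees(np.arctan2(q[1],q[0])),np.degrees(np.arctan2(q[1],q[0]))-psi)
E
```

```text
stirrer [ 0.64180625 -0.00826271  0.03      ] psi -3.7937990564985835 0.2098874735751359
redcap [0.3891 0.3038 0.094 ]
redport [0.3998 0.248  0.058 ]
yelcap [ 0.3826 -0.3102  0.096 ]
yelport [ 0.4383 -0.3057  0.0566]
orange [ 0.5362 -0.0222  0.0657]
green [ 0.4697 -0.117   0.0514]
tray [ 0.58950345 -0.29884981  0.015     ] [ 0.5972824  -0.30090793  0.015     ]
spent [ 0.64038572 -0.04402988  0.13488746]
sport [ 0.69550698 -0.04073036  0.08587122]
red [0.05571462 0.0388817 ] 34.91012834485106 38.703927401349645
blue [ 0.06709083 -0.00628817] -5.3544730528161235 -1.56067399631754
yel [ 0.05089505 -0.05094225] -45.026555174625486 -41.2327561181269
```

{"method": "play_rows", "body": {"targets": [[[0,0,-0.5,-0.8,-0.75,0,1],[0,0,-1,-1.5,-1.4,0,1],[0,0,-1.95,-8.62,-8.05,0.3,1],[0,0,-1.95,-8.62,-8.05,0.3,1],[0,0,-1.95,-8.62,-8.05,0.3,1],[0,0,-1.95,-8.62,-8.05,0.3,1],[0,0,-1.95,-8.62,-8.05,0.3,1],[0,0,-1.95,-8.62,-8.05,0.3,1],[0,0,-1.95,-8.62,-8.05,0.3,1],[0,0,-1.95,-8.62,-8.05,0.3,1],[0,0,-1.95,-8.62,-8.05,0.3,1],[0,0,-1.95,-8.62,-8.05,0.3,1],[0,0,-1.95,-8.62,-8.05,0.3,1],[0,0,-1.95,-8.62,-8.05,0.3,1],[0,0,-1.95,-8.62,-8.05,0.3,1],[0,0,-1.95,-8.62,-8.05,0.3,1],[0,0,-1.95,-8.62,-8.05,0.3,1],[0,0,-1.95,-8.62,-8.05,0.3,1]]]}}

```text
clock: 2.35
tcp_pos: [0.5363, -0.0008, 0.1755]
ee_rot: [[-0.998, 0.065, 0.0], [0.065, 0.998, 0.0], [-0.0, 0.0, -1.0]]
force: [-0.3, -0.0, 0.2]
gripper_width: 0.0857
grasp_force: 0.0
```

```bash
cat > snap.py <<'E'
import sys,pickle
from h import *
from cell import *
def snap(name,cams=("wrist",),view=True):
    d={n:camera(n) for n in cams};s=read_state();pickle.dump((d,s),open(name+".pkl","wb"))
    if view:
        for n in cams: cv2.imwrite(f"pics/{name}_{n}.png",cv2.resize(d[n]["color"][:,:,::-1],(800,600),interpolation=cv2.INTER_CUBIC))
    return d,s
E
python3 - <<'E'
from snap import *
d,s=snap("b");print(s["clock"],s["tcp_pos"],s["ee_rot"].round(3));goal(s,(.536,-.0013,.055),86.2)
c=d["wrist"];print(c["pose"],c["intrinsics"][0],c["dist"])
for k in RNG:
    for a,ce,bb in blobs(c,k,amin=30): print(k,a,ce,bb,onz(c,ce,.03).round(4)[:2])
print("grip px",proj(c,[[.536,-.0013,.09]]))
E
```

```text
2.4 [ 0.53632784 -0.00087256  0.17544283] [[-0.998  0.065  0.   ]
 [ 0.065  0.998 -0.   ]
 [-0.    -0.    -1.   ]]
  turn options [[-0.0, 0.0, 0.01], [-0.0, -0.0, -29.99]] shift [0.005, -0.007, 2.007] yaw now 86.3 q1 -0.3 q6 -86.5
[[ 6.47056742e-02  9.59257338e-01  2.75024608e-01  4.66695508e-01]
 [ 9.97904295e-01 -6.20782179e-02 -1.82568541e-02  4.46716849e-03]
 [-4.39983789e-04  2.75629559e-01 -9.61263831e-01  3.55686937e-01]
 [ 0.00000000e+00  0.00000000e+00  0.00000000e+00  1.00000000e+00]] [264.67128267   0.         258.1656974 ] [-0.04539026  0.          0.          0.          0.        ]
red 499 [485.5, 38.3] [473, 27, 27, 24] [0.3927 0.2712]
red 380 [329.1, 249.6] [320, 237, 19, 26] [0.6477 0.0901]
yellow 315 [186.0, 249.4] [179, 237, 16, 26] [ 0.6347 -0.1058]
blue 1049 [353.0, 121.7] [332, 109, 43, 26] [0.4792 0.1175]
blue 6270 [51.0, 220.5] [0, 178, 101, 95] [ 0.5814 -0.2861]
blue 365 [261.3, 249.6] [252, 237, 20, 26] [ 0.6414 -0.0027]
green 447 [150.7, 126.4] [139, 115, 24, 24] [ 0.4688 -0.1258]
orange 241 [237.2, 183.5] [232, 166, 10, 33] [ 0.5465 -0.0275]
grip px [[257.05349483 186.2300258 ]]
```

View pics/b_wrist.png

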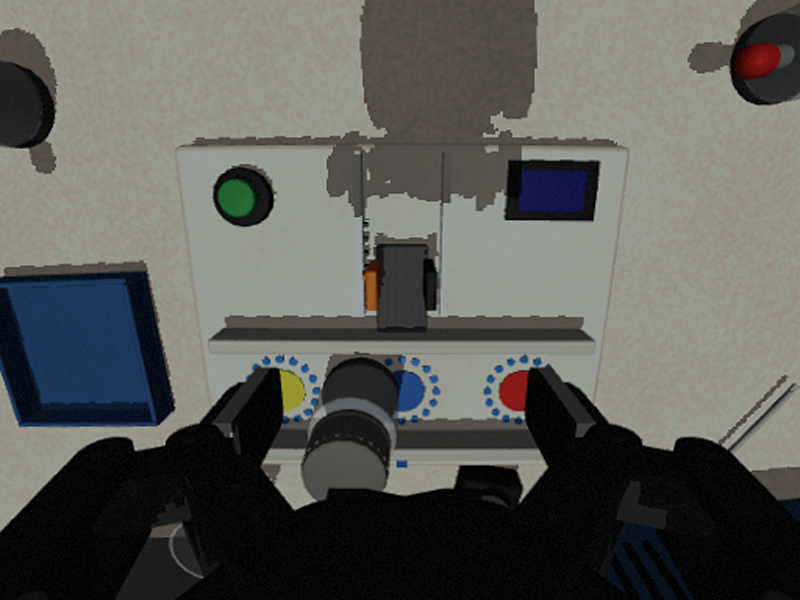

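The wrist view shows the squeeze grip at (401,287), the orange tab at (371,287) and the black plate at (430,287). It is centred under the tool, so go down and squeeze.

{"method": "play_rows", "body": {"targets": [[[0,0,0,0,0,0.5,1],[0,0,0,0,0,1.2,1],[0,0,0,0,0,1.7,1],[0,0,0,0,0,2.0,1],[0,0,0,0,0,2.0,1],[0,0,0,0,0,2.0,0],[0,0,0,0,0,2.0,0],[0,0,0,0,0,2.0,0],[0,0,0,0,0,2.0,0],[0,0,0,0,0,2.0,0],[0,0,0,0,0,2.0,0],[0,0,0,0,0,2.0,0],[0,0,0,0,0,2.0,0]]], "grip_force": 40}}

```text
clock: 4.03
tcp_pos: [0.5363, -0.001, 0.0553]
ee_rot: [[-0.998, 0.066, -0.0], [0.066, 0.998, -0.0], [0.0, -0.0, -1.0]]
force: [0.5, -0.3, -0.1]
gripper_width: 0.0002
grasp_force: 0.0
```

Run:
```python
from snap import *
d,s=snap("c",("top","wrist","scene"),False)
x,y,w,h=190,120,170,120
a=cv2.resize(d["scene"]["color"][150:260,180:300],(480,440),interpolation=cv2.INTER_CUBIC)
b=cv2.resize(d["wrist"]["color"],(320,240));b=cv2.copyMakeBorder(b,0,200,0,0,cv2.BORDER_CONSTANT)
cv2.imwrite("pics/c.png",np.hstack([a,b])[:,:,::-1])
```

```text
(no output)
```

View pics/c.png

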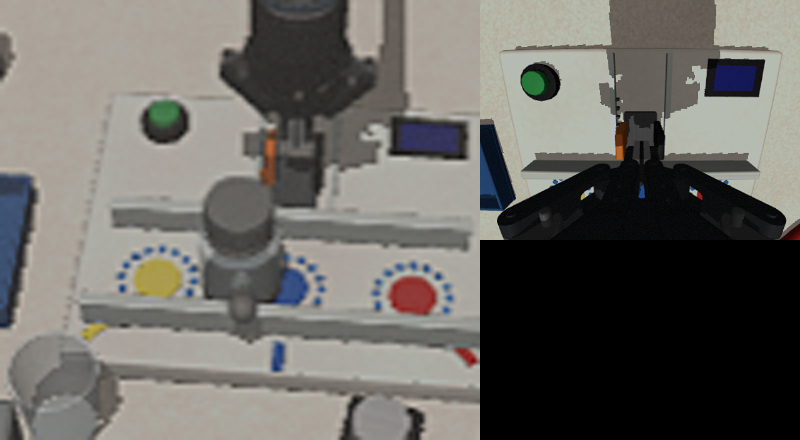

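Run:
```python
from snap import *
d,s=pickle.load(open("c.pkl","rb"))
s=read_state();print(s["gripper_width"],s["grasp_force"],s["tcp_pos"],s["clock"])
a=cv2.resize(d["scene"]["color"][150:210,225:285],(400,400),interpolation=cv2.INTER_CUBIC)
b=cv2.resize(d["wrist"]["color"][150:300,190:340],(400,400),interpolation=cv2.INTER_CUBIC)
im=np.hstack([a,b]).astype(float)*1.8
cv2.imwrite("pics/c2.png",np.clip(im,0,255).astype(np.uint8)[:,:,::-1])
print(blobs(d["wrist"],"orange",amin=20),[ (b[1],two(d["scene"],b[1],d["top"],blobs(d["top"],"orange")[0][1])) for b in blobs(d["scene"],"orange",amin=15)],blobs(d["top"],"orange"))
```

```text
7.208504425384211e-05 0.0 [ 0.53634043 -0.00097966  0.05536989] 4.175
[(855, [224.4, 225.3], [216, 195, 19, 62])] [([399.2, 0.5], array([ 0.60149886, -0.10812352,  0.94879552])), ([327.9, 33.4], array([ 0.5875414 , -0.17541399,  0.86985178])), ([410.4, 24.4], array([ 0.63409072, -0.11284748,  0.93663002])), ([435.1, 45.9], array([ 0.67383429, -0.11312062,  0.93806252])), ([486.9, 87.4], array([ 0.7489478 , -0.12676717,  0.95214047])), ([356.0, 36.0], array([ 0.6082842 , -0.15206653,  0.88935881])), ([67.7, 58.9], array([ 0.54944642, -0.56526411,  0.63467562])), ([461.2, 63.0], array([ 0.70913626, -0.11562594,  0.94554397])), ([63.1, 148.9], array([ 0.62750964, -0.66069353,  0.43214118])), ([86.6, 150.6], array([ 0.62675574, -0.61579041,  0.44879474])), ([393.8, 181.2], array([ 0.77902199, -0.18728513,  0.85951885])), ([246.9, 189.5], array([ 0.71009835, -0.32452819,  0.63278164]))] [(17, [510.6, 116.8], [509, 112, 3, 12]), (4, [496.0, 137.5], [496, 136, 1, 4]), (2278, [498.7, 221.2], [476, 138, 36, 156]), (4, [491.0, 141.5], [491, 140, 1, 4]), (35, [126.7, 227.7], [121, 220, 9, 14]), (124, [443.2, 233.9], [438, 225, 16, 18]), (119, [420.9, 236.4], [415, 227, 18, 18])]
```

View pics/c2.png

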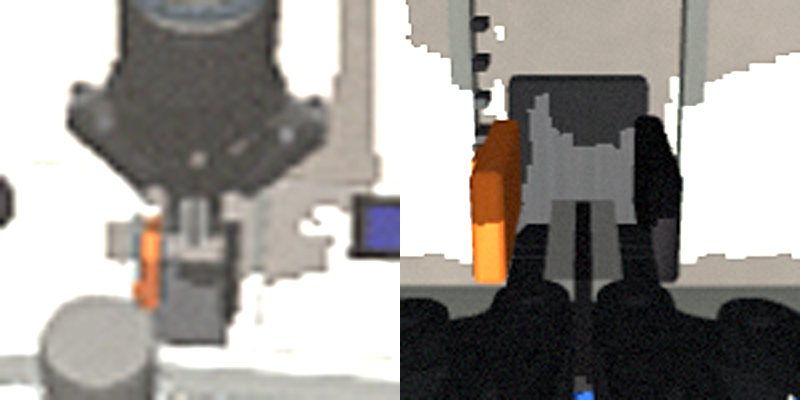

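The fingers are shut between the plates, so they did not straddle them. Go up, open, come down, check, then squeeze.

{"method": "play_rows", "body": {"targets": [[[0,0,0,0,0,-0.5,0],[0,0,0,0,0,-1.2,0],[0,0,0,0,0,-1.2,0],[0,0,0,0,0,-1.2,1],[0,0,0,0,0,-1.2,1],[0,0,0,0,0,-1.2,1],[0,0,0,0,0,-1.2,1],[0,0,0,0,0,-1.2,1],[0,0,0,0,0,-1.2,1],[0,0,0,0,0,-1.2,1],[0,0,0,0,0,-1.2,1],[0,0,0,0,0,-0.7,1],[0,0,0,0,0,-0.3,1],[0,0,0,0,0,0,1],[0,0,0,0,0,0,1],[0,0,0,0,0,0,1]]]}}

```text
clock: 6.18
tcp_pos: [0.5368, -0.001, 0.056]
ee_rot: [[-0.998, 0.066, 0.001], [0.066, 0.998, -0.0], [-0.001, 0.0, -1.0]]
force: [-0.6, -0.2, 0.1]
gripper_width: 0.0856
grasp_force: 0.0
```

Run:
```python
from snap import *
d,s=snap("e",("wrist","scene"),False);print(s["gripper_width"],s["tcp_pos"])
a=cv2.resize(d["scene"]["color"][150:210,225:285],(400,400),interpolation=cv2.INTER_CUBIC)
b=cv2.resize(d["wrist"]["color"][150:300,190:340],(400,400),interpolation=cv2.INTER_CUBIC)
cv2.imwrite("pics/e.png",np.clip(np.hstack([a,b])*1.8,0,255).astype(np.uint8)[:,:,::-1])
```

```text
0.08505403845852322 [ 0.53708593 -0.00098145  0.05631314]
```

View pics/e.png

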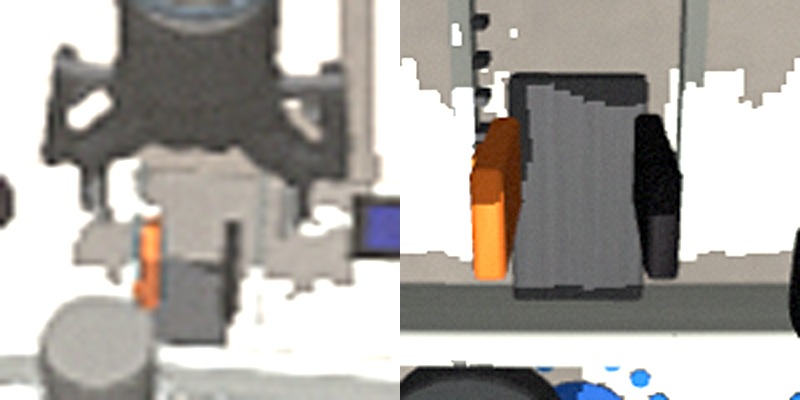

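Run:
```python
from snap import *
d,s=pickle.load(open("e.pkl","rb"));w,sc=d["wrist"],d["scene"]
db=pickle.load(open("b.pkl","rb"))[0]["wrist"];d0=pickle.load(open("a.pkl","rb"))
print("tcp wrist",proj(w,[s["tcp_pos"],s["tcp_pos"]+[0,0,.02]]),"scene",proj(sc,[s["tcp_pos"]]))
psi=np.radians(-3.79);Rz=np.array([[np.cos(psi),-np.sin(psi)],[np.sin(psi),np.cos(psi)]]);o=np.array([.6418,-.0083])
for bar in(0.011,.022,.033,.044,.055):
    P=[]
    for xs in(-14,14):
        for y in(-24,-16):
            for z in(46,90):
                q=o+Rz@np.array([-.150+bar+xs/1e3,y/1e3]);P.append([*q,z/1e3])
    f=lambda c:(lambda q:np.r_[q.min(0),q.max(0)].round(0))(proj(c,P))
    print(bar,"wrist b",f(db),"e",f(w),"scene",f(sc),"top",f(d0["top"]))
for n,c in(("b",db),("e",w),("scene",sc),("top",d0["top"])): print(n,[b for b in blobs(c,"orange",amin=15) if 150<b[1][1]<240 and 200<b[1][0]<270])
```

```text
tcp wrist [[257.32131611 216.83073493]
 [257.21539982 227.97544502]] scene [[253.85901931 191.65185263]]
0.011 wrist b [233. 137. 244. 168.] e [213. 149. 235. 206.] scene [247. 174. 250. 189.] top [258. 201. 260. 211.]
0.022 wrist b [233. 147. 244. 179.] e [214. 164. 236. 223.] scene [247. 177. 250. 191.] top [258. 198. 260. 208.]
0.033 wrist b [233. 156. 244. 189.] e [215. 179. 236. 240.] scene [247. 179. 250. 194.] top [258. 195. 260. 205.]
0.044 wrist b [234. 165. 244. 199.] e [216. 193. 236. 256.] scene [246. 181. 249. 196.] top [258. 192. 260. 202.]
0.055 wrist b [234. 174. 244. 209.] e [217. 207. 237. 272.] scene [246. 184. 249. 199.] top [258. 189. 260. 199.]
b [(241, [237.2, 183.5], [232, 166, 10, 33])]
e [(765, [223.7, 224.7], [216, 194, 18, 61])]
scene [(40, [246.8, 189.3], [245, 183, 4, 13])]
top [(23, [258.3, 197.0], [257, 193, 4, 9])]
```

Geometry is confirmed: bar at the 0.044 notch, open fingers now straddling the plates. Squeeze.

{"method": "play_rows", "body": {"targets": [[[0,0,0,0,0,0,0.7],[0,0,0,0,0,0,0.6],[0,0,0,0,0,0,0.55],[0,0,0,0,0,0,0.5],[0,0,0,0,0,0,0.45],[0,0,0,0,0,0,0.45],[0,0,0,0,0,0,0.45]]], "grip_force": 40}}

```text
clock: 7.15
tcp_pos: [0.5363, -0.001, 0.0554]
ee_rot: [[-0.998, 0.066, -0.0], [0.066, 0.998, -0.0], [0.0, -0.0, -1.0]]
force: [0.8, 0.7, -0.7]
gripper_width: 0.0385
grasp_force: 0.0
```

Run:
```python
from snap import *
d,s=snap("f",("wrist","scene","top"),False);print(s["gripper_width"],s["tcp_pos"],s["force"],s["grasp_force"])
a=cv2.resize(d["scene"]["color"][150:210,225:285],(400,400),interpolation=cv2.INTER_CUBIC)
b=cv2.resize(d["wrist"]["color"][150:300,190:340],(400,400),interpolation=cv2.INTER_CUBIC)
cv2.imwrite("pics/f.png",np.clip(np.hstack([a,b])*1.8,0,255).astype(np.uint8)[:,:,::-1])
```

```text
0.038403343919919966 [ 0.53637195 -0.00099131  0.05540472] [-0.36746509  0.49796147 -1.05269398] 0.0
```

View pics/f.png

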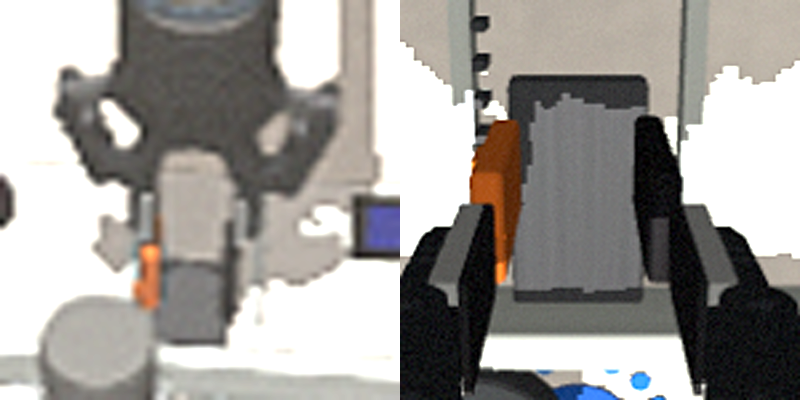

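Run:
```python
from snap import *
d,s=pickle.load(open("e.pkl","rb"));sc,w=d["scene"],d["wrist"];t=s["tcp_pos"];x,y=s["ee_rot"][:,0],s["ee_rot"][:,1]
for z in(.055,.07,.09,.105,.12):
    P=[np.r_[(t+a*.0125*0-x*b*.011*1+y*a*.05)[:2],z] for a in(-1,1) for b in(-1,1)]
    P2=[np.r_[(t+x*.011+y*a*.0427)[:2],z] for a in(-1,1)]
    print(z,"scene",proj(sc,P).round(1).tolist(),"wrist near inner",proj(w,P2).round(1).tolist())
g=cv2.cvtColor(sc["color"],cv2.COLOR_RGB2GRAY)
print(g[168:200,232:246]); print(g[168:200,264:278])
```

```text
0.055 scene [[239.5, 188.5], [238.9, 193.5], [268.7, 190.3], [268.4, 195.4]] wrist near inner [[198.1, 201.8], [316.5, 201.9]]
0.07 scene [[239.5, 185.7], [238.8, 190.7], [268.9, 187.5], [268.6, 192.6]] wrist near inner [[193.3, 208.8], [321.3, 208.9]]
0.09 scene [[239.3, 181.9], [238.7, 186.9], [269.1, 183.7], [268.8, 188.8]] wrist near inner [[185.4, 220.1], [328.9, 220.2]]
0.105 scene [[239.3, 178.9], [238.6, 184.0], [269.3, 180.8], [269.0, 185.9]] wrist near inner [[178.1, 230.5], [336.0, 230.6]]
0.12 scene [[239.2, 176.0], [238.5, 181.0], [269.5, 177.8], [269.2, 182.9]] wrist near inner [[169.2, 243.2], [344.6, 243.3]]
[[ 34  46  40 117 176 165  99  42  39  49  50  44  48  52]
 [ 37  46  45  58  81  75  46  39  47  48  48  48  52  47]
 [ 39  46  46  44  41  39  47  53  51  51  49  49  46  46]
 [ 40  49  50  46  49  55  52  52  51  53  46  46  47  44]
 [ 41  48  45  47  51  53  53  51  49  45  43  40  41  52]
 [ 39  47  40  40  45  50  50  47  46  37  46  48  70 104]
 [ 35  55  95  90  39  44  49  47  41  73 146 180 184 154]
 [173 175 178 184 147  35  45  44  32 120 166 166 147 1
[... 2609 characters left out ...]
9 102 102 101 100 101 101 101 100 104 103  88  53]
 [ 91 101 100 102  99 100 103 101 102 101 102 102 102  95]
 [120  95  99  99 100 102 103 100 100  99 100 100 102  97]
 [121  88  89  90  95  99  99  97  96  95  96  98  99  92]
 [153 169 169 173 148  96  98  95 144 179 146  87  88  84]
 [156 174 173 180 151  87  89  86 142 178 174 170 170 168]
 [143 171 172 146  90 133 172 167 170 174 172 172 173 172]
 [146 172 170 166 163 168 172 171 170 171 171 170 171 170]
 [145 170 168 168 170 169 170 168 169 170 169 169 169 169]
 [135 170 166 166 168 168 168 170 170 169 168 169 169 169]
 [136 170 167 167 168 167 167 166 168 168 169 168 170 169]
 [164 170 168 167 167 167 168 166 168 170 169 169 167 168]]
```

Both cameras put the real finger ends about 45–50 mm above the reported TCP. That explains the closing above the plates. Open and lower in guarded steps.

{"method": "play_rows", "body": {"targets": [[[0,0,0,0,0,0,1],[0,0,0,0,0,0,1],[0,0,0,0,0,0,1],[0,0,0,0,0,0.1,1],[0,0,0,0,0,0.2,1],[0,0,0,0,0,0.3,1],[0,0,0,0,0,0.4,1],[0,0,0,0,0,0.5,1],[0,0,0,0,0,0.5,1]]]}}

```text
clock: 8.43
tcp_pos: [0.5359, -0.001, 0.0248]
ee_rot: [[-0.998, 0.066, -0.001], [0.066, 0.998, 0.0], [0.001, -0.0, -1.0]]
force: [0.7, -0.0, 0.2]
gripper_width: 0.0851
grasp_force: 0.0
```

Run:
```python
from snap import *
d,s=snap("g",("wrist","scene"),False);print(s["gripper_width"],s["tcp_pos"],s["force"])
a=cv2.resize(d["scene"]["color"][145:205,225:285],(400,400),interpolation=cv2.INTER_CUBIC)
b=cv2.resize(d["wrist"]["color"][120:320,156:356],(400,400),interpolation=cv2.INTER_CUBIC)
cv2.imwrite("pics/g.png",np.clip(np.hstack([a,b])*1.8,0,255).astype(np.uint8)[:,:,::-1])
```

```text
0.08541337431679911 [ 0.53633259 -0.00098843  0.02533939] [-0.2704951  -0.13096173  0.8100896 ]
```

View pics/g.png

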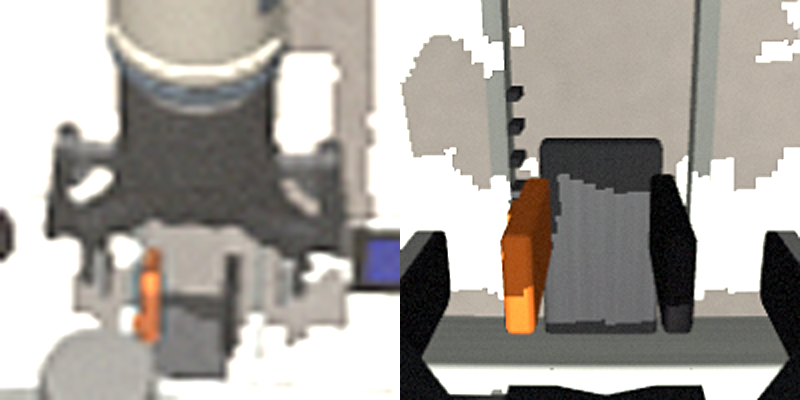

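Still clear: the fingers straddle the plates at right crop (440,..) and (765,..), with the plates at (525,..) and (675,..). Lower 15 mm more and close.

{"method": "play_rows", "body": {"targets": [[[0,0,0,0,0,0.08,1],[0,0,0,0,0,0.16,1],[0,0,0,0,0,0.25,1],[0,0,0,0,0,0.25,1],[0,0,0,0,0,0.25,0.6],[0,0,0,0,0,0.25,0.5],[0,0,0,0,0,0.25,0.3],[0,0,0,0,0,0.25,0.2],[0,0,0,0,0,0.25,0.2],[0,0,0,0,0,0.25,0.2],[0,0,0,0,0,0.25,0.2]]], "grip_force": 40}}

```text
clock: 9.9
tcp_pos: [0.5378, 0.0006, 0.0115]
ee_rot: [[-0.998, 0.066, 0.003], [0.066, 0.998, 0.002], [-0.003, 0.002, -1.0]]
force: [1.1, 12.6, 7.5]
gripper_width: 0.0413
grasp_force: 42.3
```

{"method": "play_rows", "body": {"targets": [[[0,0,0,0,0.03,0,0.2],[0,0,0,0.07,0.04,0,0.2],[0,0,0,0.15,0.04,0,0.2],[0,0,0,0.25,0.04,0,0.2],[0,0,0,0.35,0.04,0,0.2],[0,0,0,0.45,0.04,0,0.2],[0,0,0,0.55,0.04,0,0.2],[0,0,0,0.65,0.04,0,0.2],[0,0,0,0.72,0.04,0,0.2],[0,0,0,0.76,0.04,0,0.2],[0,0,0,0.76,0.04,0,0.2],[0,0,0,0.76,0.04,0,0.2]]]}}

```text
clock: 11.4
tcp_pos: [0.4927, 0.0037, 0.0115]
ee_rot: [[-0.998, 0.065, 0.003], [0.065, 0.998, -0.001], [-0.003, -0.001, -1.0]]
force: [0.5, -3.2, 9.0]
gripper_width: 0.0405
grasp_force: 41.7
```

Run:
```python
from snap import *
d,s=snap("i",("scene",),False);print(s["gripper_width"],s["tcp_pos"],s["force"],s["grasp_force"])
print([b for b in blobs(d["scene"],"orange",amin=10) if 150<b[1][1]<240 and 200<b[1][0]<270])
```

```text
0.04129126861566238 [0.49262876 0.00372811 0.01152711] [ 0.50162515 -4.15651875  9.22361476] 41.68693006038666
[(33, [250.0, 180.2], [248, 174, 4, 13])]
```

{"method": "play_rows", "body": {"targets": [[[0,0,0,0.03,0,0,0.2],[0,0,0,0.05,0,0,0.2],[0,0,0,0.05,0,0,0.2]]]}}

```text
clock: 11.82
tcp_pos: [0.4928, 0.0038, 0.0117]
ee_rot: [[-0.998, 0.065, 0.009], [0.065, 0.998, -0.001], [-0.009, -0.001, -1.0]]
force: [11.8, -5.1, -2.0]
gripper_width: 0.0409
grasp_force: 41.9
```

The bar is against its open stop (force 12 N). Release and rise.

{"method": "play_rows", "body": {"targets": [[[0,0,0,-0.05,0,0,0.2],[0,0,0,-0.05,0,0,1],[0,0,0,-0.05,0,0,1],[0,0,0,-0.05,0,0,1],[0,0,0,-0.05,0,0,1],[0,0,0,-0.05,0,-0.5,1],[0,0,0,-0.05,0,-1.4,1],[0,0,0,-0.05,0,-2.4,1],[0,0,0,-0.05,0,-2.4,1],[0,0,0,-0.05,0,-2.4,1]]]}}

```text
clock: 13.08
tcp_pos: [0.4906, 0.0044, 0.1542]
ee_rot: [[-0.998, 0.065, 0.0], [0.065, 0.998, 0.0], [-0.0, 0.0, -1.0]]
force: [0.0, 0.4, -1.1]
gripper_width: 0.0854
grasp_force: 0.0
```

Run:
```python
from snap import *
d,s=snap("j",("top","wrist","scene"),False);print(s["tcp_pos"],s["gripper_width"],s["clock"])
for n in d: print(n,[b for b in blobs(d[n],"orange",amin=10) if 100<b[1][1]<300 and 200<b[1][0]<280])
psi=np.radians(-3.79);Rz=np.array([[np.cos(psi),-np.sin(psi)],[np.sin(psi),np.cos(psi)]]);o=np.array([.6418,-.0083])
for l in(0,.004,.006):
  for bar in(0,.002):
    P=[np.r_[o+Rz@np.array([-.150+bar+xs/1e3,l+y/1e3]),z/1e3] for xs in(-14,14) for y in(-24,-16) for z in(46,90)]
    print(l,bar,[(lambda q:np.r_[q.min(0),q.max(0)].round(1))(proj(d[n],P)).tolist() for n in("wrist","scene")])
a=d["top"]["color"][140:240,190:360];a=cv2.resize(a,(476,280),interpolation=cv2.INTER_CUBIC)
b=cv2.resize(d["scene"]["color"][150:260,180:310],(320,280),interpolation=cv2.INTER_CUBIC)
c=cv2.resize(d["wrist"]["color"],(400,300));c=cv2.copyMakeBorder(c,0,0,0,396,cv2.BORDER_CONSTANT)
cv2.imwrite("pics/j.png",np.clip(np.vstack([np.hstack([a,b]),c])*1.5,0,255).astype(np.uint8)[:,:,::-1])
goal(s,(.6404,-.044,.14),86.2)
```

```text
[0.48982472 0.00440561 0.15291777] 0.08525483588862942 13.225
top [(20, [258.2, 207.0], [257, 204, 4, 7])]
wrist [(238, [233.2, 192.6], [228, 176, 10, 32])]
scene [(32, [248.1, 179.2], [246, 173, 4, 13])]
0 0 [[229.3, 171.3, 241.2, 208.5], [247.5, 171.7, 250.5, 186.3]]
0 0.002 [[229.4, 173.1, 241.2, 210.4], [247.4, 172.1, 250.4, 186.7]]
0.004 0 [[233.5, 171.3, 244.7, 208.5], [248.6, 171.8, 251.6, 186.4]]
0.004 0.002 [[233.6, 173.1, 244.7, 210.4], [248.6, 172.2, 251.6, 186.8]]
0.006 0 [[235.7, 171.3, 246.4, 208.5], [249.2, 171.8, 252.2, 186.4]]
0.006 0.002 [[235.7, 173.1, 246.5, 210.4], [249.2, 172.2, 252.2, 186.8]]
  turn options [[-0.0, -0.03, 0.01], [0.04, -0.0, -29.99]] shift [-2.558, -0.641, 0.208] yaw now 86.2 q1 0.3 q6 -85.9
```

View pics/j.png

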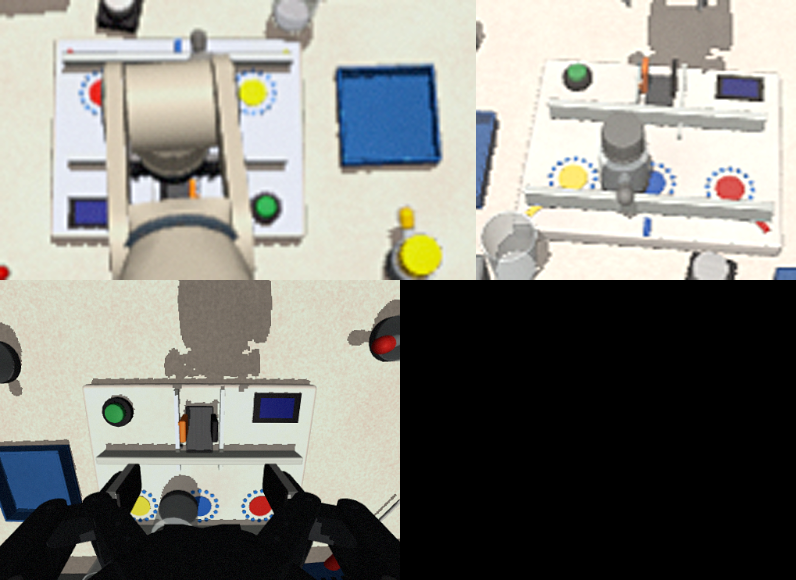

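Bar open and locked (tab out), and the spent bottle is unmoved at y≈-0.044. Next, pick it.

{"method": "play_rows", "body": {"targets": [[[0,0,0,-0.5,-0.15,0,1],[0,0,0,-1.3,-0.35,0,1],[0,0,0,-2.1,-0.55,0,1],[0,0,0,-2.56,-0.64,0,1],[0,0,0,-2.56,-0.64,0,1],[0,0,0,-2.56,-0.64,0.4,1],[0,0,0,-2.56,-0.64,0.9,1],[0,0,0,-2.56,-0.64,1.3,1],[0,0,0,-2.56,-0.64,1.5,1],[0,0,0,-2.56,-0.64,1.5,1],[0,0,0,-2.56,-0.64,1.5,0.5],[0,0,0,-2.56,-0.64,1.5,0.3],[0,0,0,-2.56,-0.64,1.5,0.3],[0,0,0,-2.56,-0.64,1.5,0.3],[0,0,0,-2.56,-0.64,1.5,0.3]]], "grip_force": 60}}

```text
clock: 15.1
tcp_pos: [0.6426, -0.0443, 0.0657]
ee_rot: [[-0.998, 0.066, 0.002], [0.066, 0.998, -0.0], [-0.002, -0.0, -1.0]]
force: [-1.3, -0.9, 6.3]
gripper_width: 0.0527
grasp_force: 62.4
```

{"method": "play_rows", "body": {"targets": [[[0,0,0,0,0,-0.15,0.3],[0,0,0,0,0,-0.4,0.3],[0,0,0,0,0,-0.8,0.3],[0,0,0,0,0,-1.15,0.3],[0,0,0,0,0,-1.2,0.3],[0,0,0,0.05,-0.2,-1.2,0.3],[0,0,0,0.1,-0.6,-1.2,0.3],[0,0,0,0.15,-1.1,-1.2,0.3],[0,0,0,0.25,-1.7,-1.2,0.3],[0,0,0,0.35,-2.3,-1.2,0.3],[0,0,0,0.4,-2.9,-1.2,0.3],[0,0,0,0.45,-3.5,-1.2,0.3],[0,0,0,0.54,-4.0,-1.2,0.3],[0,0,0,0.54,-4.25,-1.2,0.3],[0,0,0,0.54,-4.31,-1.2,0.3],[0,0,0,0.54,-4.31,-1.2,0.3],[0,0,0,0.54,-4.31,-1.2,0.3]]], "grip_force": 80}}

```text
clock: 17.23
tcp_pos: [0.5927, -0.2989, 0.1363]
ee_rot: [[-0.998, 0.065, -0.0], [0.065, 0.998, 0.0], [0.0, 0.0, -1.0]]
force: [-0.7, -0.3, -4.0]
gripper_width: 0.0526
grasp_force: 84.7
```

Run:
```python
from snap import *
d,s=snap("k",("scene","wrist"),False);print(s["gripper_width"],s["tcp_pos"],s["force"])
cv2.imwrite("pics/k.png",np.clip(np.hstack([cv2.resize(d[n]["color"],(400,300)) for n in d])*1.5,0,255).astype(np.uint8)[:,:,::-1])
for n in("red","yellow"): print(n,[b[:2] for b in blobs(d["scene"],n,amin=25)])
```

```text
0.05238663083760494 [ 0.59270015 -0.29903042  0.13643371] [-0.20746068  0.11944062 -4.33765682]
red [(139, [58.4, 137.9]), (208, [338.5, 154.0]), (32, [321.9, 162.9]), (281, [38.1, 204.4]), (89, [282.7, 223.5])]
yellow [(153, [168.0, 148.9]), (84, [218.8, 219.3])]
```

View pics/k.png

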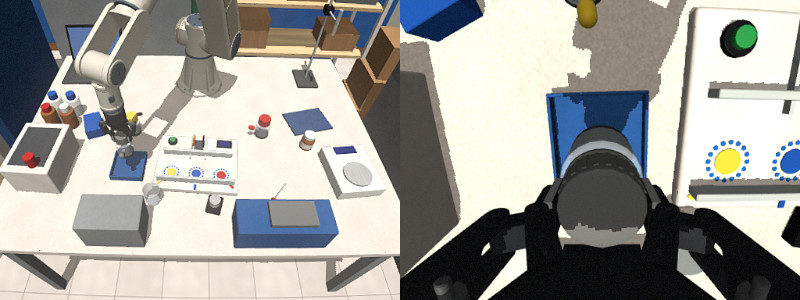

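Spent bottle held upright over the tray (wrist view (600,185), inside the tray's width). Lower it.

{"method": "play_rows", "body": {"targets": [[[0,0,0,0,0,0.2,0.3],[0,0,0,0,0,0.6,0.3],[0,0,0,0,0,1.0,0.3],[0,0,0,0,0,1.3,0.3],[0,0,0,0,0,1.45,0.3],[0,0,0,0,0,1.5,0.3],[0,0,0,0,0,1.54,0.3],[0,0,0,0,0,1.54,0.3]]]}}

```text
clock: 18.32
tcp_pos: [0.5928, -0.3001, 0.0445]
ee_rot: [[-0.998, 0.066, 0.001], [0.066, 0.998, -0.0], [-0.001, -0.0, -1.0]]
force: [0.1, -0.1, -4.6]
gripper_width: 0.0524
grasp_force: 84.8
```

{"method": "play_rows", "body": {"targets": [[[0,0,0,0,0,0.03,0.3],[0,0,0,0,0,0.05,0.3],[0,0,0,0,0,0.06,0.3],[0,0,0,0,0,0.06,0.3]]]}}

```text
clock: 18.82
tcp_pos: [0.5927, -0.3001, 0.0409]
ee_rot: [[-0.998, 0.066, 0.0], [0.066, 0.998, -0.0], [-0.001, -0.0, -1.0]]
force: [-1.0, 0.1, 1.5]
gripper_width: 0.0526
grasp_force: 85.6
```

{"method": "play_rows", "body": {"targets": [[[0,0,0,0,0,0,1],[0,0,0,0,0,0,1],[0,0,0,0,0,0,1],[0,0,0,0,0,0,1],[0,0,0,0,0,-0.5,1],[0,0,0,0,0,-1.3,1],[0,0,0,0,0,-1.9,1],[0,0,0,0.6,-0.1,-1.9,1],[0,0,0,1.5,-0.2,-1.9,1],[0,0,0,2.1,-0.3,-1.9,1],[0,0,0,2.1,-0.3,-1.9,1],[0,0,0,2.1,-0.3,-1.9,1]]]}}

```text
clock: 20.32
tcp_pos: [0.4664, -0.31, 0.1548]
ee_rot: [[-0.998, 0.066, 0.001], [0.066, 0.998, -0.001], [-0.001, -0.001, -1.0]]
force: [-0.8, -0.3, 0.5]
gripper_width: 0.0856
grasp_force: 0.0
```

```bash
cat > bot.py <<'E'
from snap import *
def ell(c,col,near):
    "cap and port blobs near projected cap position; hull of the cap blob"
    h=cv2.cvtColor(c["color"],cv2.COLOR_RGB2HSV);m=np.zeros(h.shape[:2],np.uint8)
    for a,b in RNG[col]: m|=cv2.inRange(h,(a,110,25),(b,255,255))
    n,l,s,ce=cv2.connectedComponentsWithStats(m)
    u=proj(c,[near])[0]
    return [(int(s[i,4]),ce[i].round(1).tolist(),s[i,:4].tolist()) for i in range(1,n) if s[i,4]>25 and np.hypot(*(ce[i]-u))<130],u
E
python3 - <<'E'
from bot import *
d,s=snap("l",("wrist","scene","top"),False);print(s["tcp_pos"],s["clock"])
for n in d: print(n,ell(d[n],"yellow",(.383,-.31,.1)))
for n in d: print(n,[b[:2] for b in blobs(d[n],"red",amin=25)][:6])
cv2.imwrite("pics/l.png",np.clip(np.hstack([cv2.resize(d[n]["color"],(400,300)) for n in ("scene","wrist")])*1.5,0,255).astype(np.uint8)[:,:,::-1])
E
```

```text
[ 0.46663624 -0.30963863  0.15435876] 20.475
wrist ([(3652, [249.9, 95.6], [216, 61, 68, 71]), (530, [260.5, 156.6], [250, 142, 22, 30])], array([250.96060107, 100.22881798]))
scene ([(154, [167.3, 150.4], [160, 143, 17, 16]), (33, [168.4, 168.8], [166, 166, 6, 7]), (84, [218.8, 219.3], [214, 215, 11, 9])], array([168.08686176, 149.44071118]))
top ([(68, [279.7, 172.7], [275, 169, 10, 9])], array([340.14550543, 230.50386401]))
wrist []
scene [(138, [58.4, 137.9]), (207, [338.5, 154.0]), (32, [321.9, 162.9]), (279, [38.1, 204.5]), (89, [282.7, 223.5])]
top [(101, [420.2, 137.9]), (125, [179.6, 143.5]), (72, [226.2, 172.7]), (107, [449.0, 232.2]), (186, [172.6, 240.2]), (33, [189.0, 237.6])]
```

View pics/l.png

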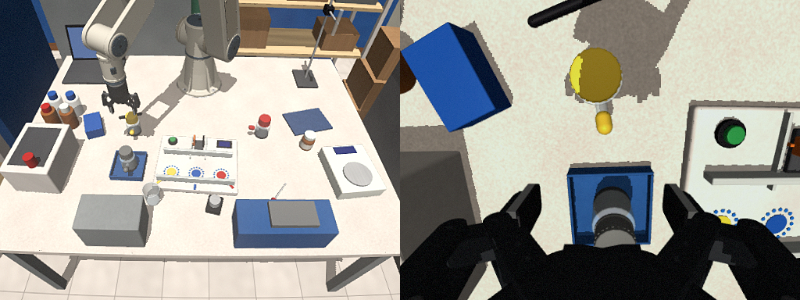

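Spent stands in the tray (wrist view (610,215)). The yellow bottle is seen from nearly straight above, with its cap at (596,75) and its port at (604,122).

Run:
```python
from bot import *
d,s=pickle.load(open("l.pkl","rb"));c=d["wrist"]
cap=onz(c,(249.9,95.6),.11);pt=onz(c,(260.5,156.6),.062);v=pt-cap;a=np.degrees(np.arctan2(v[1],v[0]))
print(cap,pt,np.hypot(*v[:2]),a)
o=np.array([.6418,-.0083]);psi=-3.79
goal(s,(*cap[:2],.15),86.2)
# marks again, clean scene
for col,xy in(("red",(.704,.135)),("blue",(.709,-.0145)),("yellow",(.686,-.164))):
    u=proj(d["scene"],[[*xy,.03]])[0];print(col,[(b[0],b[1],onz(d["scene"],b[1],.03)[:2].round(4)) for b in blobs(d["scene"],col,80,40,3) if np.hypot(*(np.array(b[1])-u))<9])
    u=proj(c,[[*xy,.03]])[0];print("  wrist",u,[(b[0],b[1],onz(c,b[1],.03)[:2].round(4)) for b in blobs(c,col,80,40,3) if np.hypot(*(np.array(b[1])-u))<20])
```

```text
[ 0.37997116 -0.31036429  0.11      ] [ 0.43681592 -0.30505261  0.062     ] 0.05709238521869027 5.3383248478340555
  turn options [[-0.0, 0.0, 0.01], [-0.01, -0.0, -29.99]] shift [1.441, -0.106, 0.072] yaw now 86.3 q1 -33.7 q6 -120.0
red [(12, [296.3, 238.6], array([0.7052, 0.1353]))]
  wrist [560.24970494 312.6848887 ] []
blue [(18, [248.9, 238.9], array([ 0.7082, -0.0152]))]
  wrist [468.17248006 325.73320277] []
yellow [(16, [202.8, 232.2], array([ 0.6854, -0.1633]))]
  wrist [369.93400487 321.5068067 ] []
```

{"method": "play_rows", "body": {"targets": [[[0,0,0,0.4,-0.03,0,1],[0,0,0,1.1,-0.08,0,1],[0,0,0,1.42,-0.1,0,1],[0,0,0,1.42,-0.1,0,1],[0,0,0,1.42,-0.1,0.5,1],[0,0,0,1.42,-0.1,1.2,1],[0,0,0,1.42,-0.1,1.8,1],[0,0,0,1.42,-0.1,2.0,1],[0,0,0,1.42,-0.1,2.0,1],[0,0,0,1.42,-0.1,2.0,0.5],[0,0,0,1.42,-0.1,2.0,0.3],[0,0,0,1.42,-0.1,2.0,0.3],[0,0,0,1.42,-0.1,2.0,0.3],[0,0,0,1.42,-0.1,2.0,0.3]]]}}

```text
clock: 22.22
tcp_pos: [0.3811, -0.3108, 0.036]
ee_rot: [[-0.998, 0.066, 0.002], [0.066, 0.998, -0.002], [-0.002, -0.002, -1.0]]
force: [0.1, -0.5, 7.1]
gripper_width: 0.0527
grasp_force: 82.5
```

{"method": "play_rows", "body": {"targets": [[[0,0,0,0,0,-0.15,0.3],[0,0,0,0,0,-0.5,0.3],[0,0,0,0,0,-1.0,0.3],[0,0,0,0,0,-1.4,0.3],[0,0,0,0,0,-1.5,0.3],[0,0,0.4,-0.2,0.2,-1.5,0.3],[0,0,1.4,-0.6,0.55,-1.5,0.3],[0,0,2.5,-1.2,1.05,-1.5,0.3],[0,0,3.8,-1.8,1.6,-1.5,0.3],[0,0,5,-2.4,2.1,-1.5,0.3],[0,0,6.3,-3.0,2.7,-1.5,0.3],[0,0,7.5,-3.6,3.2,-1.5,0.3],[0,0,8,-3.9,3.5,-1.5,0.3],[0,0,8.1,-4.01,3.57,-1.5,0.3],[0,0,8.1,-4.01,3.57,-1.5,0.3],[0,0,8.1,-4.01,3.57,-1.5,0.3]]]}}

```text
clock: 24.22
tcp_pos: [0.6331, -0.1128, 0.124]
ee_rot: [[-0.611, 0.792, -0.001], [0.792, 0.611, -0.0], [0.001, -0.001, -1.0]]
force: [0.8, -0.6, -6.0]
gripper_width: 0.0523
grasp_force: 85.7
```

Run:
```python
from bot import *
d,s=snap("m",("wrist","scene"),False);print(s["tcp_pos"],s["gripper_width"],s["force"],s["clock"])
c=d["wrist"]
for n in d: print(n,[b for b in ell(d[n],"yellow",s["tcp_pos"])[0]])
for col in("red","blue","yellow"):
    print(col,[(b[0],b[1],onz(c,b[1],.03)[:2].round(4)) for b in blobs(c,col,90,30,15)])
goal(s,(.6349,-.1131,.1),37.4)
```

```text
[ 0.6334556  -0.11284814  0.12436708] 0.05183734832714113 [ 0.18678338 -0.64091522 -5.71365353] 24.325
wrist [(11265, [258.2, 258.0], [201, 195, 116, 123])]
scene [(137, [212.3, 192.1], [208, 181, 11, 20]), (51, [203.0, 208.4], [199, 205, 9, 8]), (51, [218.9, 219.8], [214, 217, 11, 7])]
red [(1523, [406.3, 24.0], array([0.6481, 0.0962]))]
blue [(29, [385.0, 1.7], array([0.6193, 0.097 ])), (20, [429.6, 1.1], array([0.6516, 0.1246])), (49, [435.8, 10.2], array([0.6617, 0.123 ])), (48, [377.7, 11.8], array([0.6198, 0.0864])), (47, [437.0, 23.6], array([0.6709, 0.1156])), (47, [375.1, 25.4], array([0.6258, 0.0764])), (45, [434.0, 36.7], array([0.6768, 0.1056])), (46, [376.9, 38.6], array([0.6349, 0.0691])), (42, [426.5, 47.9], array([0.6782, 0.0939])), (43, [383.2, 49.6], array([0.6463, 0.0659])), (45, [393.1, 56.4], array([0.658 , 0.0676])), (43, [416.2, 55.7], array([0.6753, 0.0825])), (43, [404.5, 58.4], array([0.668 , 0.0734])), (41, [328.0, 78.0], array([0.6216, 0.0136])), (41, [340.0, 79.9], array([0.632 , 0.0195])), (44, [316.2, 81.0], array([0.6144, 0.0044])), (40, [349.8, 86.1],
[... 530 characters left out ...]
 array([ 0.6683, -0.0222])), (36, [316.6, 138.7], array([ 0.6509, -0.0374])), (37, [327.8, 140.2], array([ 0.661 , -0.0314])), (161, [374.7, 156.3], array([ 0.711 , -0.0134])), (32, [256.5, 158.5], array([ 0.6147, -0.0911])), (33, [267.5, 160.0], array([ 0.6247, -0.0854])), (33, [245.5, 161.4], array([ 0.6075, -0.1006])), (32, [277.4, 165.4], array([ 0.6365, -0.0835])), (25, [236.4, 167.2], array([ 0.6036, -0.1113])), (4249, [121.6, 246.4], array([ 0.5527, -0.2679])), (360, [150.8, 333.6], array([ 0.6447, -0.3566]))]
yellow [(11273, [258.2, 258.0], array([ 0.687 , -0.1819]))]
  turn options [[-0.0, -0.0, 0.03], [0.0, -0.01, -29.97]] shift [-0.018, 0.017, 0.406] yaw now 37.6 q1 -10.2 q6 -47.8
```

Run:
```python
from bot import *
d,s=pickle.load(open("m.pkl","rb"));sc=d["scene"]
p=onz(sc,(203.0,208.4),.150);v=p-s["tcp_pos"];print(p,np.hypot(*v[:2]),np.degrees(np.arctan2(v[1],v[0])))
q=onz(sc,(212.3,192.1),.183);print("cap",q,s["tcp_pos"])
goal(s,(.6341,-.1132,.07),37.4)
```

```text
[ 0.67864101 -0.15168486  0.15      ] 0.059581976604100195 -40.67896168347455
cap [ 0.64278152 -0.12438343  0.183     ] [ 0.6334556  -0.11284814  0.12436708]
  turn options [[-0.0, -0.0, 0.03], [0.0, -0.01, -29.97]] shift [-0.011, 0.005, 0.906] yaw now 37.6 q1 -10.2 q6 -47.8
```

{"method": "play_rows", "body": {"targets": [[[0,0,0.2,-0.01,0,0.15,0.3],[0,0,0.4,-0.01,0,0.45,0.3],[0,0,0.4,-0.01,0,0.7,0.3],[0,0,0.4,-0.01,0,0.85,0.3],[0,0,0.4,-0.01,0,0.92,0.3],[0,0,0.4,-0.01,0,0.96,0.3],[0,0,0.4,-0.01,0,0.99,0.3],[0,0,0.4,-0.01,0,0.99,0.3]]]}}

```text
clock: 25.32
tcp_pos: [0.635, -0.1126, 0.0661]
ee_rot: [[-0.577, 0.817, 0.001], [0.817, 0.577, -0.0], [-0.001, 0.001, -1.0]]
force: [-3.4, 0.6, 3.0]
gripper_width: 0.0526
grasp_force: 86.4
```

{"method": "play_rows", "body": {"targets": [[[0,0,0,0,0,0,1],[0,0,0,0,0,0,1],[0,0,0,0,0,0,1],[0,0,0,0,0,0,1],[0,0,0,0,0,-0.4,1],[0,0,0,0,0,-1.1,1],[0,0,0,0,0,-1.6,1],[0,0,0,-0.6,0,-1.7,1],[0,0,0,-1.3,0,-1.7,1],[0,0,0,-1.35,0,-1.7,1],[0,0,0,-1.35,0,-1.7,1]]]}}

```text
clock: 26.7
tcp_pos: [0.6808, -0.1785, 0.1664]
ee_rot: [[-0.577, 0.817, -0.001], [0.817, 0.577, 0.001], [0.001, -0.001, -1.0]]
force: [0.6, -0.3, 0.3]
gripper_width: 0.0851
grasp_force: 0.0
```

```bash
cat >> bot.py <<'E'
RING={"red":(.6481,.0962),"yellow":(.6341,-.1134)};PSI=-3.8
def check(c,col,zb):
    bl=sorted([b for b in blobs(c,col,110,25,60)],reverse=True)
    for b in bl[:6]: print("   ",b, "z cap",onz(c,b[1],zb+.11)[:2].round(4),"z port",onz(c,b[1],zb+.062)[:2].round(4),"z top",onz(c,b[1],.03)[:2].round(4))
    return bl
E
python3 - <<'E'
from bot import *
d,s=snap("n",("wrist","scene","top"),False);print(s["tcp_pos"],s["clock"],s["force"])
check(d["wrist"],"yellow",.03)
for col in("blue",): print([(b[0],b[1],onz(d["wrist"],b[1],.03)[:2].round(4)) for b in blobs(d["wrist"],col,90,30,100)])
for n in("scene","top"):print(n,[b for b in blobs(d[n],"red",amin=25)],[b for b in blobs(d[n],"yellow",amin=10)])
E
```

```text
[ 0.68079341 -0.17774657  0.16684692] 26.85 [ 0.09350659 -0.37140063  0.62752642]
    (4255, [258.5, 100.5], [222, 63, 74, 76]) z cap [ 0.6341 -0.1111] z port [ 0.6325 -0.1088] z top [ 0.6305 -0.1058]
    (584, [267.6, 164.3], [257, 149, 22, 32]) z cap [ 0.6676 -0.1461] z port [ 0.6738 -0.1519] z top [ 0.6819 -0.1595]
[(1171, [318.6, 29.9], array([ 0.641 , -0.0086])), (224, [362.5, 71.9], array([ 0.7073, -0.0131])), (5497, [154.6, 189.9], array([ 0.5853, -0.267 ]))]
scene [(139, [58.4, 137.9], [52, 132, 14, 13]), (206, [338.5, 154.0], [331, 146, 16, 17]), (32, [321.9, 162.9], [319, 161, 7, 5]), (279, [38.1, 204.5], [28, 195, 21, 20]), (89, [282.7, 223.5], [277, 219, 12, 10])] [(268, [217.8, 202.6], [209, 193, 18, 20]), (40, [204.0, 219.8], [201, 216, 8, 8]), (14, [202.6, 232.3], [200, 231, 7, 4])]
top [(98, [420.3, 137.7], [415, 132, 11, 14]), (128, [179.7, 143.4], [172, 135, 17, 19]), (70, [226.2, 172.8], [222, 169, 10, 9]), (106, [449.0, 232.2], [444, 227, 11, 12]), (185, [172.6, 240.1], [165, 233, 16, 15]), (33, [189.0, 237.6], [186, 235, 7, 6])] [(53, [276.2, 165.2], [274, 159, 6, 13])]
```

Yellow sits 2 mm off its ring, port at about -45° against a mark at -44°. Next, the red bottle.

{"method": "play_rows", "body": {"targets": [[[0,0,0.3,0.4,0,0,1],[0,0,1.2,1.2,0,0,1],[0,0,3,3.5,0.1,0,1],[0,0,5,5.5,0.1,0,1],[0,0,7.3,8.17,0.11,0.17,1],[0,0,7.3,8.17,0.11,0.17,1],[0,0,7.3,8.17,0.11,0.17,1],[0,0,7.3,8.17,0.11,0.17,1],[0,0,7.3,8.17,0.11,0.17,1],[0,0,7.3,8.17,0.11,0.17,1],[0,0,7.3,8.17,0.11,0.17,1],[0,0,7.3,8.17,0.11,0.17,1],[0,0,7.3,8.17,0.11,0.17,1],[0,0,7.3,8.17,0.11,0.17,1]]]}}

```text
clock: 28.6
tcp_pos: [0.4042, 0.225, 0.1567]
ee_rot: [[0.15, 0.989, -0.0], [0.989, -0.15, -0.0], [-0.0, -0.0, -1.0]]
force: [-0.0, 0.9, 0.0]
gripper_width: 0.0853
grasp_force: 0.0
```

Run:
```python
from bot import *
d,s=snap("q",("wrist","scene"),False);print(s["tcp_pos"],s["clock"])
b=check(d["wrist"],"red",0)
cap=onz(d["wrist"],b[0][1],.11)[:2];p=onz(d["wrist"],b[1][1],.062)[:2];print(np.hypot(*(p-cap)),np.degrees(np.arctan2(*(p-cap)[::-1])))
goal(s,(*cap,.036),11)
# blue bottle hidden anywhere? marks from scene
for n in ("red","blue"):print(n,[(q[0],q[1],onz(d["scene"],q[1],.03)[:2].round(3)) for q in blobs(d["scene"],n,90,40,8) if q[1][1]>120 and q[1][1]<260])
```

```text
[0.40409673 0.22512849 0.15671055] 28.7
    (3539, [224.9, 110.6], [192, 76, 67, 70]) z cap [0.3885 0.3037] z port [0.383  0.3056] z top [0.3793 0.3069]
    (619, [455.7, 245.9], [441, 233, 30, 27]) z cap [0.5879 0.1477] z port [0.6245 0.1166] z top [0.6489 0.0959]
    (498, [250.2, 164.5], [239, 150, 23, 29]) z cap [0.4021 0.2562] z port [0.3994 0.2481] z top [0.3976 0.2427]
0.30111850417970687 -38.41636256081887
  turn options [[-0.0, 0.0, -3.27], [0.0, 0.0, 26.73]] shift [1.256, -0.452, 2.012] yaw now -8.6 q1 28.9 q6 37.5
red [(145, [58.7, 137.9], array([ 0.252, -0.787])), (221, [338.4, 153.8], array([0.324, 0.323])), (35, [321.8, 162.8], array([0.373, 0.253])), (288, [38.2, 204.4], array([ 0.584, -0.743])), (91, [282.7, 223.4], array([0.648, 0.094])), (12, [296.3, 238.6], array([0.705, 0.135])), (10, [349.5, 253.6], array([0.758, 0.298]))]
blue [(114, [66.5, 121.6], array([ 0.152, -0.788])), (115, [89.5, 121.7], array([ 0.152, -0.689])), (118, [404.9, 147.8], array([0.284, 0.594])), (8, [42.9, 144.1], array([ 0.288, -0.839])), (677, [119.1, 160.2], array([ 0.372, -0.509])), (359, [8.0, 170.8], array([ 0.431, -0.921])), (12, [399.2, 166.0], array([0.383, 0.546])), (78, [286.9, 183.9], array([0.479, 0.117])), (224, [441.2, 191.9], array([0.507, 0.671])), (629, [164.4, 215.7], array([ 0.623, -0.297])), (8, [144.4, 208.5], array([ 0.595, -0.369])), (84, [250.5, 221.3], array([ 0.641, -0.011])), (32, [172.9, 230.1], array([ 0.679, -0.26 ])), (16, [249.1, 239.1], array([ 0.709, -0.015]))]
```

{"method": "play_rows", "body": {"targets": [[[0,0,0,0.4,-0.15,0,1],[0,0,0,1.0,-0.36,0,1],[0,0,0,1.26,-0.45,0,1],[0,0,0,1.26,-0.45,0,1],[0,0,0,1.26,-0.45,0.5,1],[0,0,0,1.26,-0.45,1.2,1],[0,0,0,1.26,-0.45,1.8,1],[0,0,0,1.26,-0.45,2.0,1],[0,0,0,1.26,-0.45,2.0,1],[0,0,0,1.26,-0.45,2.0,0.5],[0,0,0,1.26,-0.45,2.0,0.3],[0,0,0,1.26,-0.45,2.0,0.3],[0,0,0,1.26,-0.45,2.0,0.3],[0,0,0,1.26,-0.45,2.0,0.3]]]}}

```text
clock: 30.45
tcp_pos: [0.3892, 0.305, 0.0384]
ee_rot: [[0.149, 0.989, 0.002], [0.989, -0.149, 0.001], [0.002, 0.001, -1.0]]
force: [-3.1, -0.2, 8.9]
gripper_width: 0.0526
grasp_force: 81.9
```

{"method": "play_rows", "body": {"targets": [[[0,0,0,0,0,-0.15,0.3],[0,0,0,0,0,-0.5,0.3],[0,0,0,0,0,-1.0,0.3],[0,0,0,0,0,-1.5,0.3],[0,0,-0.5,-0.1,0.15,-1.6,0.3],[0,0,-1.7,-0.3,0.5,-1.6,0.3],[0,0,-3.2,-0.6,0.95,-1.6,0.3],[0,0,-4.8,-0.85,1.4,-1.6,0.3],[0,0,-6.4,-1.1,1.85,-1.6,0.3],[0,0,-8,-1.35,2.3,-1.6,0.3],[0,0,-9.6,-1.6,2.75,-1.6,0.3],[0,0,-11.2,-1.85,3.2,-1.6,0.3],[0,0,-12.8,-2.1,3.65,-1.6,0.3],[0,0,-14.4,-2.35,4.05,-1.6,0.3],[0,0,-16,-2.6,4.45,-1.6,0.3],[0,0,-17.5,-2.75,4.7,-1.6,0.3],[0,0,-18.6,-2.8,4.79,-1.6,0.3],[0,0,-18.9,-2.8,4.79,-1.6,0.3],[0,0,-18.9,-2.8,4.79,-1.6,0.3]]]}}

```text
clock: 32.83
tcp_pos: [0.6472, 0.0955, 0.1329]
ee_rot: [[-0.967, -0.255, -0.0], [-0.255, 0.967, 0.0], [0.0, 0.0, -1.0]]
force: [-0.7, 0.7, -3.6]
gripper_width: 0.0521
grasp_force: 84.4
```

Run:
```python
from bot import *
d,s=snap("r",("wrist","scene"),False);print(s["tcp_pos"],s["gripper_width"],s["force"],s["clock"])
for n in d: print(n,[b for b in ell(d[n],"red",s["tcp_pos"])[0]])
zb=s["tcp_pos"][2]-.0370
for b in ell(d["scene"],"red",s["tcp_pos"])[0]:
    p=onz(d["scene"],b[1],zb+.062);v=p-s["tcp_pos"];print(b[0],np.hypot(*v[:2]),np.degrees(np.arctan2(v[1],v[0])))
goal(s,(.6481,.0962,.067),104.7)
```

```text
[0.64724521 0.09571949 0.13293426] 0.052724691302925085 [ 0.0463807   0.28226453 -2.77276305] 32.925
wrist [(10720, [258.4, 260.4], [203, 199, 112, 119])]
scene [(284, [287.9, 194.6], [279, 184, 18, 21]), (53, [297.4, 214.1], [293, 210, 9, 9]), (74, [282.6, 224.2], [277, 220, 12, 9])]
284 0.019443819342792094 161.81877812976634
53 0.06145582788079019 29.311781375668446
74 0.09059128680019322 -9.256665805842978
  turn options [[0.0, -0.0, 0.01], [0.0, 0.0, -29.99]] shift [-0.016, 0.004, 1.099] yaw now 104.8 q1 8.3 q6 -96.5
```

{"method": "play_rows", "body": {"targets": [[[0,0,-0.1,-0.01,0,0.15,0.3],[0,0,-0.2,-0.01,0,0.5,0.3],[0,0,-0.2,-0.01,0,0.8,0.3],[0,0,-0.2,-0.01,0,0.98,0.3],[0,0,-0.2,-0.01,0,1.06,0.3],[0,0,-0.2,-0.01,0,1.1,0.3],[0,0,-0.2,-0.01,0,1.13,0.3],[0,0,-0.2,-0.01,0,1.13,0.3]]]}}

```text
clock: 33.92
tcp_pos: [0.6488, 0.0956, 0.0685]
ee_rot: [[-0.961, -0.276, 0.001], [-0.276, 0.961, 0.0], [-0.001, -0.0, -1.0]]
force: [-8.6, -2.9, 21.4]
gripper_width: 0.0524
grasp_force: 87.4
```

{"method": "play_rows", "body": {"targets": [[[0,0,0,0,0,-0.04,0.3],[0,0,0,0,0,-0.04,1],[0,0,0,0,0,-0.04,1],[0,0,0,0,0,-0.04,1],[0,0,0,0,0,-0.04,1],[0,0,0,0,0,-0.4,1],[0,0,0,0,0,-1.1,1],[0,0,0,0,0,-1.6,1],[0,0,0,-0.6,0,-1.7,1],[0,0,0,-1.3,0,-1.7,1],[0,0,0,-1.35,0,-1.7,1],[0,0,0,-1.35,0,-1.7,1]]]}}

```text
clock: 35.42
tcp_pos: [0.7253, 0.1177, 0.1662]
ee_rot: [[-0.961, -0.276, -0.002], [-0.276, 0.961, -0.0], [0.002, 0.0, -1.0]]
force: [0.1, 0.7, -0.2]
gripper_width: 0.0853
grasp_force: 0.0
```

Run:
```python
from bot import *
d,s=snap("t",("wrist","scene","top"),False);print(s["tcp_pos"],s["clock"])
for col in("red","yellow"):
    b=check(d["wrist"],col,.03)
    if len(b)>1:
        cap=onz(d["wrist"],b[0][1],.14)[:2];p=onz(d["wrist"],b[1][1],.092)[:2];print(col,cap-RING[col],np.hypot(*(p-cap)),np.degrees(np.arctan2(*(p-cap)[::-1])))
for n in("red","yellow","blue"):print(n,[(q[0],q[1]) for q in blobs(d["scene"],n,90,40,10) if q[1][1]>120 and q[1][1]<260 and 150<q[1][0]<350])
goal(s,(.4921,.0017,.15),86.2)
```

```text
[0.72504872 0.11759939 0.16684002] 35.575
    (4202, [255.9, 106.1], [220, 68, 73, 77]) z cap [0.6512 0.0952] z port [0.6495 0.0943] z top [0.6473 0.0931]
    (582, [276.5, 165.7], [265, 150, 24, 32]) z cap [0.69   0.1232] z port [0.6973 0.1288] z top [0.7067 0.136 ]
    (502, [372.9, 235.8], [355, 223, 35, 26]) z cap [0.725  0.2209] z port [0.7405 0.2492] z top [0.7604 0.2858]
    (175, [330.3, 258.2], [321, 249, 16, 19]) z cap [0.7553 0.193 ] z port [0.7778 0.2148] z top [0.8068 0.2429]
red [ 0.00312317 -0.00095939] 0.057016415891001676 36.07673529003854
    (3121, [24.1, 29.8], [0, 0, 56, 76]) z cap [ 0.644  -0.0823] z port [ 0.6407 -0.1245] z top [ 0.6363 -0.179 ]
    (77, [31.8, 80.3], [26, 76, 14, 10]) z cap [ 0.6779 -0.0732] z port [ 0.6823 -0.1132] z top [ 0.6881 -0.165 ]
yellow [0.00992998 0.0310676 ] 0.04920920773769643 -38.87555248838039
red [(157, [286.6, 210.6]), (56, [295.6, 226.7]), (12, [296.3, 238.6]), (10, [349.5, 253.6])]
yellow [(287, [217.5, 202.1]), (53, [204.3, 219.4]), (16, [202.8, 232.2])]
blue [(11, [285.2, 182.5]), (665, [164.9, 216.2]), (84, [250.5, 221.3]), (16, [249.1, 239.1])]
  turn options [[-0.0, -0.01, 3.31], [0.01, -0.0, -26.69]] shift [4.265, -0.784, 0.285] yaw now 106.0 q1 9.1 q6 -96.9
```

Red is 3 mm off its ring, port at 36° against a mark at 34°. Yellow is unchanged. Now back to the bar grip.

{"method": "play_rows", "body": {"targets": [[[0,0,0.3,0.4,-0.1,0,1],[0,0,1,1.1,-0.25,0,1],[0,0,1.8,2.0,-0.4,0,1],[0,0,2.5,2.9,-0.6,0,1],[0,0,3.1,3.7,-0.7,0,1],[0,0,3.31,4.15,-0.76,0,1],[0,0,3.31,4.26,-0.76,0,1],[0,0,3.31,4.26,-0.76,0,1],[0,0,3.31,4.26,-0.76,0,1],[0,0,3.31,4.26,-0.76,0.3,1],[0,0,3.31,4.26,-0.76,0.3,1]]]}}

```text
clock: 36.95
tcp_pos: [0.4927, 0.0038, 0.1479]
ee_rot: [[-0.998, 0.066, -0.002], [0.066, 0.998, 0.0], [0.002, -0.0, -1.0]]
force: [-0.4, -0.4, -0.2]
gripper_width: 0.0853
grasp_force: 0.0
```

Run:
```python
from bot import *
d,s=snap("u",("wrist","scene"),False);print(s["clock"]);goal(s,(.4921,.003,.0105),86.2);print(proj(d["wrist"],[[.4921,.0016,.09]]))
print([b for b in blobs(d["wrist"],"orange",amin=30)])
for n in("red","yellow"):print(n,[(q[0],q[1]) for q in blobs(d["scene"],n,90,40,10) if q[1][1]>120 and q[1][1]<260 and 150<q[1][0]<350])
```

```text
37.05
  turn options [[-0.0, -0.0, 0.0], [0.01, -0.0, -30.0]] shift [0.021, -0.013, 2.309] yaw now 86.2 q1 0.3 q6 -86.0
[[255.15327655 193.58085571]]
[(239, [233.2, 191.7], [228, 178, 10, 29])]
red [(305, [284.8, 207.7]), (53, [295.4, 226.7]), (12, [296.3, 238.6]), (10, [349.5, 253.6])]
yellow [(295, [217.6, 202.3]), (56, [204.3, 219.5]), (16, [202.8, 232.2])]
```

{"method": "play_rows", "body": {"targets": [[[0,0,0,0.02,-0.01,0.4,1],[0,0,0,0.02,-0.01,1.0,1],[0,0,0,0.02,-0.01,1.6,1],[0,0,0,0.02,-0.01,2.1,1],[0,0,0,0.02,-0.01,2.3,1],[0,0,0,0.02,-0.01,2.3,1],[0,0,0,0.02,-0.01,2.3,0.6],[0,0,0,0.02,-0.01,2.3,0.5],[0,0,0,0.02,-0.01,2.3,0.3],[0,0,0,0.02,-0.01,2.3,0.2],[0,0,0,0.02,-0.01,2.3,0.2],[0,0,0,0.02,-0.01,2.3,0.2]]], "grip_force": 50}}

```text
clock: 38.55
tcp_pos: [0.494, 0.0036, 0.0128]
ee_rot: [[-0.998, 0.066, 0.004], [0.066, 0.998, 0.001], [-0.004, 0.001, -1.0]]
force: [0.1, 7.8, 11.2]
gripper_width: 0.0409
grasp_force: 52.8
```

{"method": "play_rows", "body": {"targets": [[[0,0,0,-0.03,0.01,0,0.2],[0,0,0,-0.1,0.02,0,0.2],[0,0,0,-0.2,0.02,0,0.2],[0,0,0,-0.3,0.02,0,0.2],[0,0,0,-0.4,0.02,0,0.2],[0,0,0,-0.5,0.02,0,0.2],[0,0,0,-0.6,0.02,0,0.2],[0,0,0,-0.7,0.02,0,0.2],[0,0,0,-0.78,0.02,0,0.2],[0,0,0,-0.84,0.02,0,0.2],[0,0,0,-0.88,0.02,0,0.2],[0,0,0,-0.91,0.02,0,0.2],[0,0,0,-0.94,0.02,0,0.2],[0,0,0,-0.94,0.02,0,0.2]]]}}

```text
clock: 40.3
tcp_pos: [0.5477, 0.0, 0.0129]
ee_rot: [[-0.998, 0.065, -0.0], [0.065, 0.998, -0.001], [0.0, -0.001, -1.0]]
force: [-8.3, 0.4, 19.6]
gripper_width: 0.0406
grasp_force: 50.4
```

{"method": "play_rows", "body": {"targets": [[[0,0,0,-0.03,0,0,0.2],[0,0,0,-0.05,0,0,0.2],[0,0,0,-0.05,0,0,0.2]]]}}

```text
clock: 40.67
tcp_pos: [0.5475, 0.0, 0.0128]
ee_rot: [[-0.998, 0.065, -0.006], [0.065, 0.998, -0.001], [0.006, -0.001, -1.0]]
force: [-20.1, 2.2, 30.1]
gripper_width: 0.0408
grasp_force: 51.7
```

Run:
```python
from bot import *
d,s=snap("v",("wrist","scene"),False);print(s["tcp_pos"],s["force"],s["gripper_width"])
psi=np.radians(-3.8);Rz=np.array([[np.cos(psi),-np.sin(psi)],[np.sin(psi),np.cos(psi)]]);o=np.array([.6411,-.0086])
for bar in(.050,.053,.055):
    P=[np.r_[o+Rz@np.array([-.150+bar+xs/1e3,.006+y/1e3]),z/1e3] for xs in(-14,14) for y in(-24,-16) for z in(46,90)]
    print(bar,[(lambda q:np.r_[q.min(0),q.max(0)].round(1))(proj(d[n],P)).tolist() for n in d])
for n in d: print(n,[b for b in blobs(d[n],"orange",amin=15) if 200<b[1][0]<270 and b[1][1]>150])
for n in("red","yellow"):print(n,[(q[0],q[1]) for q in blobs(d["scene"],n,90,40,10) if q[1][1]>120 and q[1][1]<260 and 150<q[1][0]<350])
```

```text
[5.47501732e-01 2.22837948e-05 1.28069920e-02] [-20.04194771   0.9948614   29.45850015] 0.04128543986826658
0.05 [[208.7, 204.4, 236.9, 292.6], [247.9, 182.7, 251.0, 197.5]]
0.053 [[209.1, 209.2, 237.0, 298.1], [247.8, 183.4, 250.9, 198.2]]
0.055 [[209.3, 212.4, 237.1, 301.7], [247.8, 183.9, 250.9, 198.7]]
wrist [(1655, [223.8, 257.2], [211, 214, 26, 87])]
scene [(27, [248.6, 192.9], [247, 186, 4, 13])]
red [(305, [284.8, 207.8]), (53, [295.4, 226.7]), (12, [296.3, 238.6]), (10, [349.5, 253.6])]
yellow [(287, [217.6, 202.2]), (52, [204.1, 219.5]), (16, [202.8, 232.2])]
```

At the stop with the bar at 0.055 and the bottles unmoved. Let the tab out and rise.

{"method": "play_rows", "body": {"targets": [[[0,0,0,0.03,0,0,0.2],[0,0,0,0.03,0,0,0.6],[0,0,0,0.03,0,0,1],[0,0,0,0.03,0,0,1],[0,0,0,0.03,0,0,1],[0,0,0,0.03,0,-0.5,1],[0,0,0,0.03,0,-1.4,1],[0,0,0,0.03,0,-2.3,1],[0,0,0,0.03,0,-2.3,0],[0,0,0,0.03,0,-2.3,0]]]}}

```text
clock: 42.02
tcp_pos: [0.5491, 0.0004, 0.1487]
ee_rot: [[-0.998, 0.067, 0.0], [0.067, 0.998, 0.0], [-0.0, 0.0, -1.0]]
force: [-0.3, 0.7, 0.0]
gripper_width: 0.0512
grasp_force: 0.0
```

Run:
```python
from bot import *
d,s=snap("w",("wrist","scene"),False);print(s["tcp_pos"],s["clock"])
psi=np.radians(-3.8);Rz=np.array([[np.cos(psi),-np.sin(psi)],[np.sin(psi),np.cos(psi)]]);o=np.array([.6411,-.0086])
for l in(0,.004):
    P=[np.r_[o+Rz@np.array([-.150+.055+xs/1e3,l+y/1e3]),z/1e3] for xs in(-14,14) for y in(-24,-16) for z in(46,90)]
    print(l,[(lambda q:np.r_[q.min(0),q.max(0)].round(1))(proj(d[n],P)).tolist() for n in d])
for n in d: print(n,[b for b in blobs(d[n],"orange",amin=15) if 200<b[1][0]<270 and b[1][1]>150])
g=[b for b in blobs(d["wrist"],"green",amin=100)];print(g);p=onz(d["wrist"],g[0][1],.051);print(p,Rz.T@(p[:2]-o))
goal(s,(p[0],p[1],.04),86.2)
for n in("red","yellow"):print(n,[(q[0],q[1]) for q in blobs(d["scene"],n,90,40,10) if q[1][1]>120 and q[1][1]<260 and 150<q[1][0]<350])
```

```text
[5.48276211e-01 3.62846764e-04 1.47562611e-01] 42.125
0 [[228.4, 167.6, 240.7, 205.2], [246.0, 183.8, 249.1, 198.6]]
0.004 [[232.7, 167.6, 244.2, 205.2], [247.2, 183.8, 250.3, 198.7]]
wrist [(291, [233.2, 187.3], [228, 169, 11, 36])]
scene [(43, [246.7, 191.6], [245, 185, 4, 14])]
[(548, [137.2, 114.8], [125, 102, 26, 27])]
[ 0.46861693 -0.1174522   0.051     ] [-0.1648898  -0.12004401]
  turn options [[-0.0, -0.02, -0.0], [-0.04, 0.0, 30.0]] shift [1.19, -2.047, 1.796] yaw now 86.2 q1 -0.1 q6 -86.3
red [(304, [284.8, 207.7]), (53, [295.4, 226.7]), (12, [296.3, 238.6]), (10, [349.5, 253.6])]
yellow [(290, [217.5, 202.3]), (52, [204.2, 219.6]), (16, [202.8, 232.2])]
```

The tab is out at home, so it is locked. Now over the button with the fingers shut.

{"method": "play_rows", "body": {"targets": [[[0,0,0,0.3,-0.5,0,0],[0,0,0,0.8,-1.4,0,0],[0,0,0,1.19,-2.04,0,0],[0,0,0,1.19,-2.04,0,0],[0,0,0,1.19,-2.04,0.6,0],[0,0,0,1.19,-2.04,1.3,0],[0,0,0,1.19,-2.04,1.8,0],[0,0,0,1.19,-2.04,2.0,0],[0,0,0,1.19,-2.04,2.0,0]]]}}

```text
clock: 43.25
tcp_pos: [0.4696, -0.1165, 0.0282]
ee_rot: [[-0.998, 0.066, -0.002], [0.066, 0.998, 0.001], [0.002, 0.0, -1.0]]
force: [0.1, 0.1, 0.3]
gripper_width: -0.0004
grasp_force: 0.0
```

{"method": "play_rows", "body": {"targets": [[[0,0,0,0,0,0.08,0],[0,0,0,0,0,0.16,0],[0,0,0,0,0,0.22,0],[0,0,0,0,0,0.28,0],[0,0,0,0,0,0.28,0]]]}}

```text
clock: 43.88
tcp_pos: [0.4702, -0.1172, 0.0122]
ee_rot: [[-0.998, 0.067, 0.0], [0.067, 0.998, -0.0], [-0.0, -0.0, -1.0]]
force: [-0.3, 0.5, 2.2]
gripper_width: -0.0001
grasp_force: 1.2
```

{"method": "play_rows", "body": {"targets": [[[0,0,0,0,0,0.04,0],[0,0,0,0,0,0.04,0]]]}}

```text
clock: 44.12
tcp_pos: [0.4701, -0.1171, 0.0098]
ee_rot: [[-0.998, 0.067, 0.0], [0.067, 0.998, -0.0], [-0.0, -0.0, -1.0]]
force: [0.7, 0.8, 3.2]
gripper_width: -0.0003
grasp_force: 1.9
```

{"method": "play_rows", "body": {"targets": [[[0,0,0,0,0,0.03,0],[0,0,0,0,0,0.03,0]]]}}

```text
clock: 44.38
tcp_pos: [0.4702, -0.1172, 0.0081]
ee_rot: [[-0.998, 0.067, 0.0], [0.067, 0.998, -0.0], [-0.0, -0.0, -1.0]]
force: [-0.6, -0.1, 5.5]
gripper_width: 0.0003
grasp_force: 2.9
```

{"method": "play_rows", "body": {"targets": [[[0,0,0,0,0,0.03,0],[0,0,0,0,0,0.03,0]]]}}

```text
clock: 44.62
tcp_pos: [0.4703, -0.1172, 0.0077]
ee_rot: [[-0.998, 0.067, 0.001], [0.067, 0.998, -0.0], [-0.001, -0.0, -1.0]]
force: [-6.6, 1.4, 29.8]
gripper_width: -0.0003
grasp_force: 14.6
```

The button bottomed out: the force jumped to 30 N at its stop. Retract well clear and check everything.

{"method": "play_rows", "body": {"targets": [[[0,0,0,0,0,-0.1,0],[0,0,0,0,0,-0.6,0],[0,0,0,0,0,-1.5,0],[0,0,0,0,0,-2.5,0],[0,0,0,0.6,0,-3,0],[0,0,0,1.5,0,-3,0],[0,0,0,1.5,0,-3,0],[0,0,0,1.5,0,-3,0]]]}}

```text
clock: 45.62
tcp_pos: [0.3806, -0.1112, 0.1863]
ee_rot: [[-0.998, 0.067, 0.001], [0.067, 0.998, -0.0], [-0.001, -0.0, -1.0]]
force: [0.1, 0.5, -0.7]
gripper_width: 0.0
grasp_force: 0.0
```

Run:
```python
from bot import *
d,s=snap("z",("wrist","scene","top"),False);print(s["tcp_pos"],s["clock"])
for n in("red","yellow","orange"):print(n,[(q[0],q[1]) for q in blobs(d["scene"],n,90,40,10) if q[1][1]>120 and q[1][1]<260 and 150<q[1][0]<350])
a=cv2.resize(d["scene"]["color"][120:280,120:360],(480,320),interpolation=cv2.INTER_CUBIC)
b=cv2.resize(d["top"]["color"][120:280,160:400],(480,320),interpolation=cv2.INTER_CUBIC)
w=cv2.resize(d["wrist"]["color"],(320,240));w=cv2.copyMakeBorder(w,0,80+0,0,0,cv2.BORDER_CONSTANT)
im=np.hstack([cv2.resize(a,(400,267)),cv2.resize(b,(400,267))])
cv2.imwrite("pics/z.png",np.clip(im*1.5,0,255).astype(np.uint8)[:,:,::-1])
```

```text
[ 0.38101589 -0.11120591  0.18600415] 45.775
red [(303, [284.8, 207.7]), (53, [295.4, 226.7]), (12, [296.3, 238.6]), (10, [349.5, 253.6])]
yellow [(287, [217.5, 202.2]), (54, [204.2, 219.6]), (16, [202.8, 232.2])]
orange [(43, [246.7, 191.9])]
```

View pics/z.png

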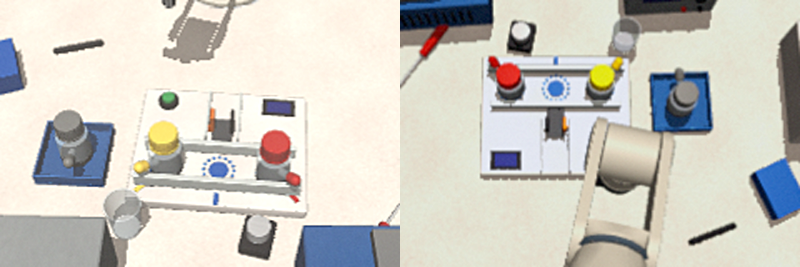

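Everything is in place: spent in the tray (70,135), red and yellow upright with ports over their marks, bar home with the tab out.

```bash
python3 -c "
from cell import *
print(hand_in())"
```

```text
the job is handed in; nothing more can be done
None
```

The job is handed in, but no verdict came back. The spent bottle stands in the blue tray. Red and yellow stand within about 3 mm of their ring centres, ports within about 2° of their marks. The bar is fully home with the tab out, and the start button was pressed to its stop. No blue bottle was on the bench, and I closed the fingers twice above the grip before the first real squeeze.

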